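Clamp a glued robot wheel in the bench press

TASK

The hub of the robot wheel in the blue bench press has just been glued. Swing the folding crank handle out until it stands upright, wind the crank clockwise (seen from above) so that the pad comes down on the wheel, and tighten it firmly, to about 1 N m on the crank (some 12 N at the handle), without overtightening. Then fold the handle flat back onto the crank arm and leave the wheel clamped to cure. Do not shift the wheel or disturb the things lying around the press.

Things in the scene. Friction and masses are not known exactly. Their poses are not given: they have to be found in the camera images.
- crank_axis (a point): Point on the vertical screw axis of the press, at the height of the handle's pivot; 227 to 236 mm above the bench at the start. It sinks 12 mm with each clockwise turn, as the whole screw and crank do. The crank hub is 30 mm across, its top 10 mm below this point. Clear space above; below lies the press's crossbeam (56 by 210 mm, top parts 177 mm above the bench).
- pivot (a point): Centre of the pivot pin at the outer end of the crank arm, 85 mm from the screw axis, level with crank_axis. The dark steel arm is 16 mm wide, 12 mm thick, its top 12 mm below this point. Fork cheeks here, 19 mm over all and 18 mm long, rise 8 mm above this point. The crank can start pointing almost any way.
- handle_mid (a point): Point on the handle's axis, 38 mm from the pivot, mid-sleeve. The black sleeve is a cylinder 20 mm across from 12 to 63 mm from the pivot (handle end at 66 mm) that turns freely about its own axis. Folded, it lies along the top of the arm, its end 19 mm short of the screw axis, 2 mm of air beneath; upright it rises 66 mm above the pivot.
- handle (a joint): Fold angle of the handle, rad: 0 = flat on the arm, pointing to the screw axis; 1.57 = upright, against a firm stop. It swings about the pivot in the vertical plane through the arm. Friction hinge (0.09 N m, about 2 N at the handle's middle): it stays where it is left; a push along the arm folds it.
- ram: Moving crosshead on two columns, 12 mm down per clockwise turn; origin at the centre of its flat underside. Below it on a stud with lock nut is the round steel pad, 42 mm across, its face set 10 to 14 mm under this origin (differs each time): 0.85 to 1.85 turns to the wheel. The screw runs with 0.4 N m (5 N at the handle). Let go when tight, it springs back about 0.3 rad and locks itself.
- wheel: The glued wheel lying flat on the press's bed under the pad, already in place: black tyre 68 mm across, aluminium hub, 32 mm high over the hub boss. Origin at the centre of its underside. Once the pad touches, each further 0.1 rad (6 deg) of the crank adds about 90 N of clamping force and 0.17 N m (2 N at the handle); 1 N m gives some 300 to 700 N, over 800 N is too much.
- gearmotor: Loose small gearmotor, 37 mm across, 90 mm long, lying beside the press. Leave alone. Origin under its middle.
- driver: Loose screwdriver, 190 mm long. Leave alone. Origin under its middle.
- bracket: Loose white plate, 70 by 70 by 6 mm, with a square hole. Leave alone. Origin under its centre.
- bit_case: Loose flat case of bits, 110 by 75 by 26 mm. Leave alone. Origin under its centre.
Not all that is in view belongs to the job. What is meant by the wheel is not red, and is the smaller of those in its own colour.

How it is judged:
By the outcome, as a careful person would: the job done as asked, in the order asked, and still so for the second after the job is handed in, with the robot touching nothing.
It also fails if it takes over 72 s, if anything falls off the work surface, if the arm or the gripper's body presses on something with over 40 N, if the wrist force passes 120 N, or if a joint passes its speed limit or range.

ROBOT

A 7-joint arm with a two-finger parallel gripper is mounted at the origin on the work surface. World frame = base frame: x ahead of the robot, y to its left, z up, the work surface at z = 0. Lengths are in m, angles in rad, forces in N, time in s.
With the tool pointing down it reaches from about 0.35 to 0.9 m from the base axis. Payload 7.2 kg.
Tool frame: the origin (TCP) lies between the finger pads; the fingertips stand env.nose_length ahead of it and the grasp point (between the pads) lies 6 mm ahead of it (env.nose_length is the distance from the TCP to the fingertips, in m); x points along the fingers, y is the direction in which the jaws open and shut, and the axes are right-handed (so a half turn about x gives the same grasp; the last joint's range is limited). The gripper opens to 88 mm and grips with 3 to 60 N. Pads are 20 mm wide; open, the fingers measure 115 mm over their backs; the gripper's body (75 mm by 178 mm) begins 61 mm behind the grasp point.
Start: joints at [-1.183, 0.411, -0.013, 1.596, 0.006, 1.134, -0.082], TCP at [0.275, 0.561, 0.213] pointing down, gripper open.
Joint ranges: [-2.95, 2.95], [-0.29, 1.99], [-1.47, 1.44], [0.14, 2.54], [-1.03, 4.17], [0.13, 1.85], [-2.86, 2.86]. Speed limits (rad/s): [2.39, 2.39, 3.01, 3.01, 3.14, 3.14, 3.14].

INTERFACE

Orientations are given as a unit quaternion [w, x, y, z].
In Python, from cell import get_state, vision, ticket, env gives the robot as it stands.
- The arm moves only by the tool move_arm, never from a script. Its argument "series" is text: rows parted by semicolons, each of 7 numbers parted by spaces: the shift along the tool's x, y, z in cm, then the turn, a rotation vector about the tool's x, y, z in rad, then the closure, from 0 (fully open) to 1 (shut). A call has 1 to 5 rows; each row is the pose to reach, as a shift and turn from the pose measured when the call began, along the tool's axes at that moment; what a row does not reach only later rows make up. A row lasts 1/8 s, in which the tool goes at most 62.5 mm and 10.7 degrees, less where a joint would pass 70% of its speed; a pose out of reach is approached as far as the arm can. A call with a gripper value outside its range is refused whole. The fingers move at their own pace and stop on an object; "grip_force" is the grip in N (left out, the last holds). Time passes only in rows, so rows that repeat a pose let the fingers close. It gives the time, the measured TCP pose, the force and the opening at its end, in the units of the state.
- get_state(): the state, without advancing time (a new reading comes with each control period).
- vision.get_image(name): name is "scene" or "top"; returns a dict with "frame" (480x640x3 uint8, red, green, blue), "camera_matrix" (3x3 intrinsics, pixels), "pose" (4x4, takes a point from camera to world coordinates). Camera axes: x right, y down, z forward; pixel columns grow to the right and rows downward; lengths in m; the calibration is good to about 2 mm. A picture is of the moment at which its call begins. There is no depth.
- ticket.hand_in(): hands the job in, once; it reports no verdict.
The state is a dict: "t": time; "joints": joint angles; "joint_vel": joint speeds; "effort": joint torques, N m; "position": TCP position; "orientation": TCP orientation; "force": force on the tool from outside, world axes, zero at the start; "ft_torque": the same for the moment, N m; "grip_width": finger opening in m.
Only numpy, scipy, OpenCV 4.12 (cv2) and the standard library are available. Lean on these libraries where they do the work, as an engineer would, in place of code of your own. Each camera call takes 0.05 s, during which the arm holds its last target.

## Working session

There is one attempt and no reset: what is moved stays moved. The work goes in short steps, Python scripts to look and compute and a tool call to move; the robot and the scene stay as the last step left them, time stands still between calls to the robot, and variables do not carry over. Pictures are saved under pics/ and viewed, and the job is handed in when it is done.

Besides the shell and the picture viewer there is one more tool, called after "Request:" as a command line: name --argument value ..., lists and objects as JSON in quotes. move_arm: Moves the arm, as the interface text tells. Its arguments: {"type":"object","properties":{"series":{"type":"string"},"grip_force":{"type":"number"}},"required":["series"]}

```bash
ls; mkdir -p pics
python3 - <<'E'
from cell import get_state, vision, ticket, env
import cv2
print(get_state()); print(env.nose_length)
for n in ["scene","top"]:
    d=vision.get_image(n); cv2.imwrite(f"pics/{n}0.png",d["frame"][:,:,::-1]); print(d["camera_matrix"],d["pose"])
E
```

```text
pics
{'t': 0.0, 'joints': array([-1.18319601,  0.41189021, -0.01268498,  1.59700587,  0.00556547,
        1.13426986, -0.08216522]), 'joint_vel': array([ 0.00036571,  0.00025994,  0.00069805, -0.0024331 , -0.00074586,
        0.00115447, -0.0003997 ]), 'effort': array([-1.57663339e-05, -5.87954485e+01,  6.41923752e-01, -2.91073269e+01,
       -5.36985090e-02,  1.82625360e-02,  1.55024609e-04]), 'position': array([0.27493774, 0.56073099, 0.21243087]), 'orientation': array([ 0.68873214,  0.15921557,  0.68891681, -0.16028746]), 'force': array([-0.45161741,  0.02444787,  0.00343056]), 'ft_torque': array([ 0.02808005,  0.0369116 , -0.00938999]), 'grip_width': 0.08756731161351602}
0.025
[[476.96396603   0.         327.26606123]
 [  0.         476.96396603 235.01911864]
 [  0.           0.           1.        ]] [[-0.18361339  0.85652887 -0.48233226  1.00741652]
 [ 0.98296383  0.15586123 -0.0974135   0.09877441]
 [-0.00826057 -0.49200159 -0.87055511  1.04401373]
 [ 0.          0.          0.          1.        ]]
[[612.55146448   0.         322.52079853]
 [  0.         612.55146448 250.45867099]
 [  0.           0.           1.        ]] [[ 0.02205244 -0.99871734  0.04557812  0.45521901]
 [-0.99973984 -0.02176346  0.0068269  -0.02373316]
 [-0.00582621 -0.04571681 -0.99893745  1.37495985]
 [ 0.          0.          0.          1.        ]]
```

View pics/scene0.png

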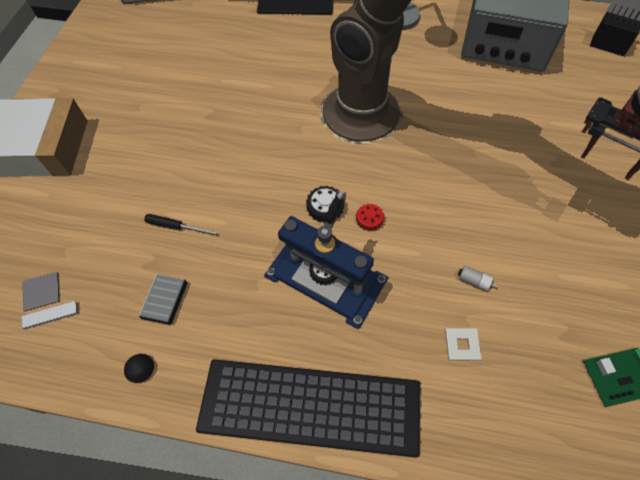

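View pics/top0.png

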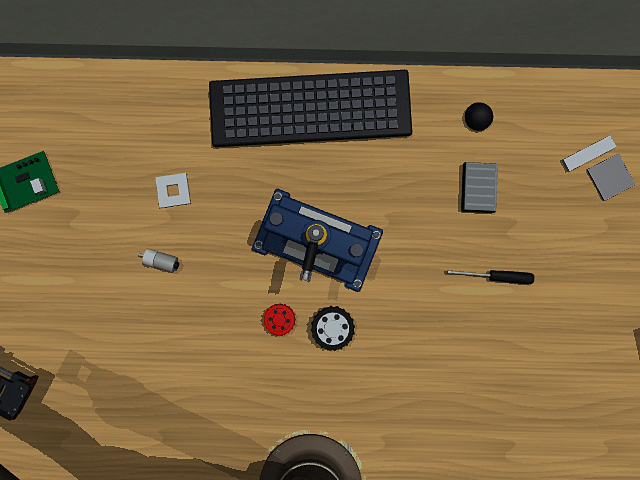

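The scene camera shows the press near (325,270). The top camera shows the crank hub near (316,233) and the arm pointing towards the robot, with its end near (306,276). There are three wheel candidates: the red wheel at top (279,320), the large black wheel at top (332,328), and the small black wheel in the press at scene (322,272). The task says not red and the smaller of the black ones, so it is the one in the press. I'll enlarge to confirm.

Run:
```python
import cv2
a=cv2.imread("pics/scene0.png")[180:330,250:400]; b=cv2.imread("pics/top0.png")[180:300,240:400]
cv2.imwrite("pics/s1.png",cv2.resize(a,None,fx=4,fy=4,interpolation=cv2.INTER_CUBIC))
cv2.imwrite("pics/t1.png",cv2.resize(b,None,fx=5,fy=5,interpolation=cv2.INTER_CUBIC))
```

```text
(no output)
```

View pics/s1.png

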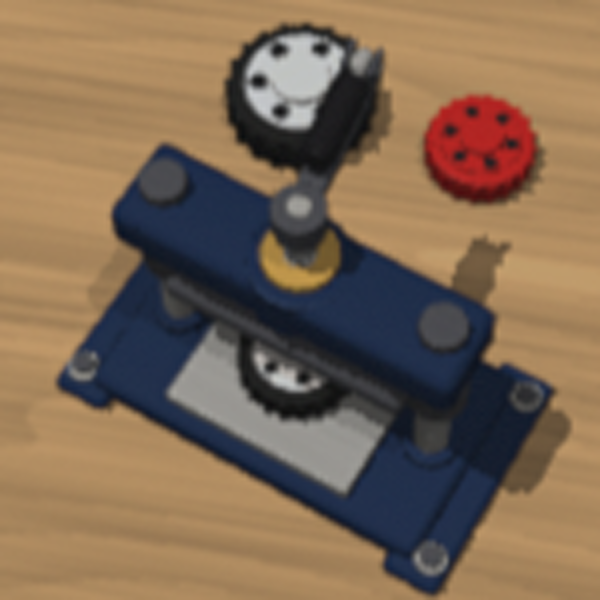

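View pics/t1.png

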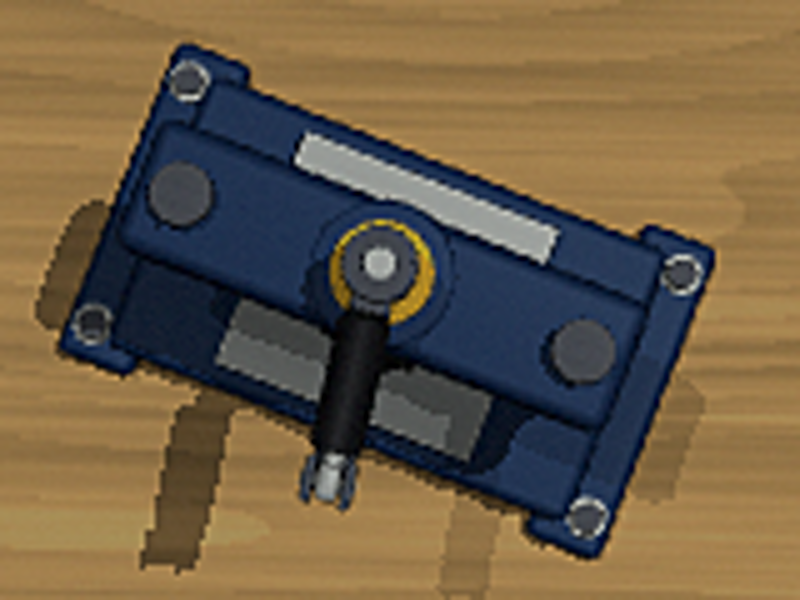

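The crops confirm it: the black wheel under the ram is the smaller black one. Crank axis is at top (315.8,232.4) and scene (324.5,231.5). The pivot is at top (305.8,276) and scene (342,194.5).

```bash
cat > h.py <<'E'
import numpy as np
from scipy.spatial.transform import Rotation as R
K={'scene':np.array([[476.96396603,0,327.26606123],[0,476.96396603,235.01911864],[0,0,1]]),
'top':np.array([[612.55146448,0,322.52079853],[0,612.55146448,250.45867099],[0,0,1]])}
P={'scene':np.array([[-0.18361339,0.85652887,-0.48233226,1.00741652],[0.98296383,0.15586123,-0.0974135,0.09877441],[-0.00826057,-0.49200159,-0.87055511,1.04401373],[0,0,0,1]]),
'top':np.array([[0.02205244,-0.99871734,0.04557812,0.45521901],[-0.99973984,-0.02176346,0.0068269,-0.02373316],[-0.00582621,-0.04571681,-0.99893745,1.37495985],[0,0,0,1]])}
def ray(c,px):
    d=P[c][:3,:3]@np.linalg.inv(K[c])@np.array([*px,1.]); return P[c][:3,3],d/np.linalg.norm(d)
def tri(a,b):
    A=np.zeros((3,3));v=np.zeros(3);L=[]
    for c,p in (('top',a),('scene',b)):
        o,d=ray(c,p);M=np.eye(3)-np.outer(d,d);A+=M;v+=M@o;L.append((o,d))
    x=np.linalg.solve(A,v);return x,[np.linalg.norm(np.cross(x-o,d)) for o,d in L]
def atz(c,px,z):
    o,d=ray(c,px);return o+d*(z-o[2])/d[2]
def proj(c,x):
    p=np.linalg.inv(P[c])@np.array([*x,1]);q=K[c]@p[:3];return q[:2]/q[2]
E
python3 - <<'E'
from h import *
print(tri((315.8,232.4),(324.5,231.5)))
print(tri((305.8,276),(342,194.5)))
for z in(.217,.226):print(atz('top',(315.8,232.4),z),atz('scene',(324.5,231.5),z))
for z in(.227,.236):print(atz('top',(305.8,276),z),atz('scene',(342,194.5),z))
from cell import *
s=get_state();q=s['orientation'];print(R.from_quat(np.r_[q[1:],q[0]]).as_matrix())
E
```

```text
(array([ 0.54192607, -0.00155698,  0.21612725]), [np.float64(0.0007749548254993524), np.float64(0.0007749548254993873)])
(array([0.45846531, 0.01715626, 0.23154262]), [np.float64(0.0029949768920933635), np.float64(0.0029949768920933405)])
[ 0.54202535 -0.00233036  0.217     ] [ 0.5422512  -0.00069498  0.217     ]
[ 0.54135067 -0.00249671  0.226     ] [5.47313378e-01 3.87494486e-04 2.26000000e-01]
[0.45904256 0.01436371 0.227     ] [0.45476538 0.01964718 0.227     ]
[0.45901258 0.01406503 0.236     ] [0.46085323 0.02051882 0.236     ]
[[-5.53820360e-04  4.40105858e-01  8.97945726e-01]
 [-1.33472367e-03  8.97944739e-01 -4.40106197e-01]
 [-9.99998956e-01 -1.44224919e-03  9.01196281e-05]]
```

```bash
cat >> h.py <<'E'
def st():
    from cell import get_state
    s=get_state();q=s['orientation'];return s,s['position'],R.from_quat(np.r_[q[1:],q[0]])
def down(psi): # tool x down, jaw(y) at world azimuth psi
    x=np.array([0,0,-1.]);y=np.array([np.cos(psi),np.sin(psi),0]);return R.from_matrix(np.c_[x,y,np.cross(x,y)])
def rows(targets,clo):
    # targets: list of (TCP xyz, psi)
    s,p,r=st()
    print('; '.join(' '.join(f'{v:.2f}' for v in np.r_[r.inv().apply(np.array(t)-p)*100,(r.inv()*down(psi)).as_rotvec(),clo]) for t,psi in targets))
def show():
    s,p,r=st();y=r.as_matrix()[:,1]
    print('t',round(s['t'],2),'p',p.round(4),'psi',np.degrees(np.arctan2(y[1],y[0])).round(1),'F',s['force'].round(1),'T',s['ft_torque'].round(2),'w',s['grip_width'].round(4))
AX=np.array([.5415,-.0018]);PH=np.radians(168.5)
def cr(r,phi): return AX+r*np.array([np.cos(phi),np.sin(phi)])
E
python3 - <<'E'
from h import *
a=cr(.043,PH);psi=PH-np.pi/2;print(a,np.degrees(psi))
rows([([*p,.33],psi) for p in [a]]+[([*a,.26],psi)],0)
s,p,r=st();print(r.as_matrix())
E
```

```text
[0.49936324 0.00677282] 78.5
-11.69 -39.88 44.54 -0.26 -0.00 0.00 0.00; -4.69 -39.87 44.54 -0.26 -0.00 0.00 0.00
[[-5.53820360e-04  4.40105858e-01  8.97945726e-01]
 [-1.33472367e-03  8.97944739e-01 -4.40106197e-01]
 [-9.99998956e-01 -1.44224919e-03  9.01196281e-05]]
```

Request:
move_arm --series "-6 0 0 0 0 0 0; -11.7 -6 5.5 -0.1 0 0 0; -11.7 -10 10 -0.26 0 0 0; -11.7 -14 14.5 -0.26 0 0 0; -11.7 -18 19 -0.26 0 0 0"

```text
t: 0.72
position: [0.3575, 0.3369, 0.3294]
orientation: [0.704, 0.069, 0.704, -0.069]
force: [1.1, -0.3, 0.3]
grip_width: 0.0875
```

Run:
```python
from h import *
show();a=cr(.043,PH);psi=PH-np.pi/2;rows([([*a,.33],psi)],0)
```

```text
Traceback (most recent call last):
  File "h.py", line 29, in show
    print('t',round(s['t'],2),'p',p.round(4),'psi',np.degrees(np.arctan2(y[1],y[0])).round(1),'F',s['force'].round(1),'T',s['ft_torque'].round(2),'w',s['grip_width'].round(4))
                                                                                                                                                      ^^^^^^^^^^^^^^^^^^^^^
AttributeError: 'float' object has no attribute 'round'
```

```bash
sed -i "s/s\['grip_width'\].round(4)/round(float(s['grip_width']),4)/" h.py
python3 - <<'E'
from h import *
show();a=cr(.043,PH);psi=PH-np.pi/2;rows([([*a,.33],psi)],0)
E
```

```text
t 0.72 p [0.3575 0.3369 0.3294] psi 78.8 F [ 1.1 -0.3  0.3] T [-0.02 -0.05 -0.03] w 0.0875
-0.03 -29.62 20.33 0.00 0.00 0.00 0.00
```

Request:
move_arm --series "0 -5 3.5 0 0 0 0; 0 -10 7 0 0 0 0; 0 -15 10.4 0 0 0 0; 0 -20 13.8 0 0 0 0; 0 -25 17.2 0 0 0 0"

```text
t: 1.35
position: [0.4779, 0.0563, 0.3296]
orientation: [0.704, 0.069, 0.704, -0.069]
force: [0.6, 0.8, -0.3]
grip_width: 0.088
```

Run:
```python
from h import *
show();a=cr(.043,PH);psi=PH-np.pi/2;rows([([*a,.33],psi),([*a,.29],psi),([*a,.265],psi)],0)
```

```text
t 1.35 p [0.4779 0.0563 0.3296] psi 78.8 F [ 0.6  0.8 -0.3] T [ 0.05 -0.04 -0.02] w 0.088
-0.03 -4.44 3.07 0.01 0.00 0.00 0.00; 3.97 -4.44 3.07 0.01 0.00 0.00 0.00; 6.47 -4.44 3.07 0.01 0.00 0.00 0.00
```

Request:
move_arm --series "0 -4.44 3.07 0 0 0 0; 4 -4.44 3.07 0 0 0 0.5; 4 -4.44 3.07 0 0 0 0.5; 4 -4.44 3.07 0 0 0 0.5"

```text
t: 1.85
position: [0.4995, 0.0075, 0.2905]
orientation: [0.704, 0.068, 0.704, -0.069]
force: [-0.1, 0.8, 0.0]
grip_width: 0.0615
```

```bash
cat > look.py <<'E'
import sys,cv2
from cell import vision
n=sys.argv[1]
import h,numpy as np
_,p,_r=h.st()
ims=[]
for c in ('top','scene'):
    f=vision.get_image(c)["frame"][:,:,::-1]
    u,v=(315,245) if c=='top' else (325,225)
    x0,y0=u-40,v-60
    ims.append(cv2.resize(f[y0:y0+120,x0:x0+80],None,fx=5,fy=5,interpolation=cv2.INTER_CUBIC)); print(c,x0,y0,'scale5')
cv2.imwrite(f"pics/{n}.png",np.hstack(ims))
E
python3 look.py a1; python3 -c "
from h import *
show()"
```

```text
top 275 185 scale5
scene 285 165 scale5
t 1.95 p [0.4999 0.0076 0.291 ] psi 78.9 F [-0.3  0.5  0.5] T [0.04 0.03 0.02] w 0.0531
```

View pics/a1.png

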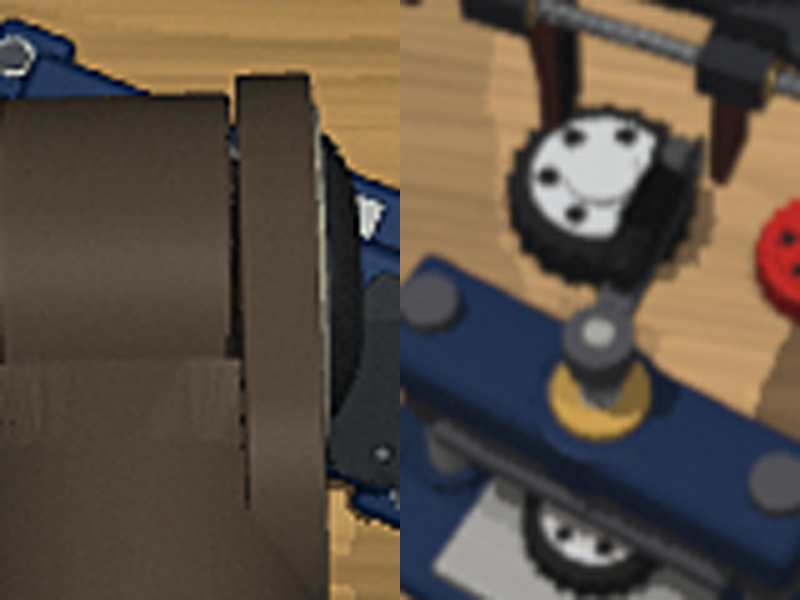

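The scene view shows the two fingers at about (317,188) and (350,200), straddling the sleeve at about (338,203). I'll go down and grip.

Request:
move_arm --series "3 0 0 0 0 0 0.5; 5.5 0 0 0 0 0 0.5; 5.5 0 0 0 0 0 1; 5.5 0 0 0 0 0 1; 5.5 0 0 0 0 0 1" --grip_force 25

```text
t: 2.58
position: [0.5007, 0.0078, 0.2373]
orientation: [0.705, 0.069, 0.702, -0.068]
force: [-0.1, 0.3, 0.4]
grip_width: 0.0174
```

```bash
python3 look.py a2; python3 -c "
from h import *
show()"
```

```text
top 275 185 scale5
scene 285 165 scale5
t 2.67 p [0.5005 0.0077 0.2368] psi 78.9 F [ 0.9 -0.8 -0.1] T [-0.01 -0.01 -0.03] w 0.0095
```

View pics/a2.png

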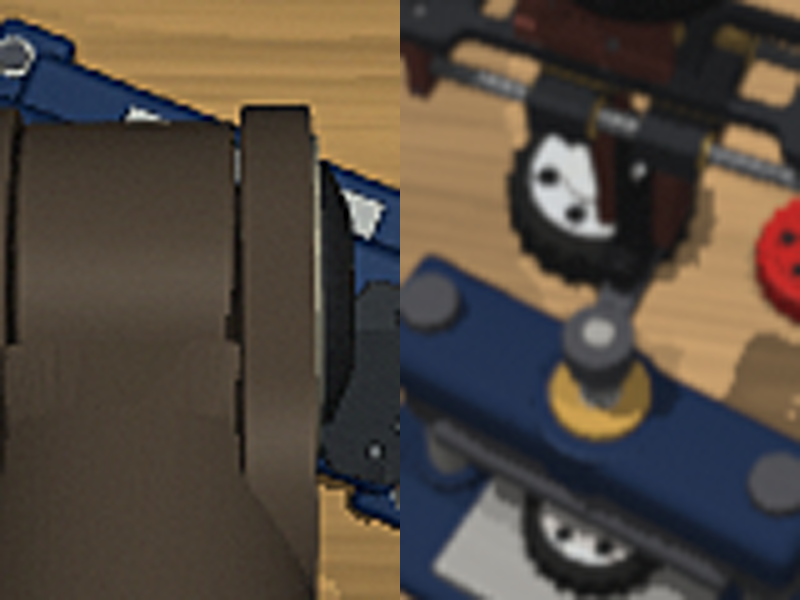

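Run:
```python
from h import *
show();s,p,r=st()
for d in(0,.006,.025): print(d,proj('scene',p+r.apply([d,0,0])))
y=r.apply([0,1,0])
for w in(-.01,.01): print(proj('scene',p+r.apply([.025,0,0])+y*w))
import cv2
from cell import vision
f=vision.get_image('scene')["frame"][170:230,295:365,::-1]
cv2.imwrite("pics/a3.png",cv2.resize(f,None,fx=10,fy=10,interpolation=cv2.INTER_CUBIC))
```

```text
t 2.67 p [0.5005 0.0077 0.2368] psi 78.9 F [ 0.9 -0.8 -0.1] T [-0.01 -0.01 -0.03] w 0.0095
0 [332.34936588 209.424641  ]
0.006 [332.34534513 211.03620523]
0.025 [332.33289567 216.02610387]
[327.7995678  214.51664644]
[336.88380547 217.54141554]
```

View pics/a3.png

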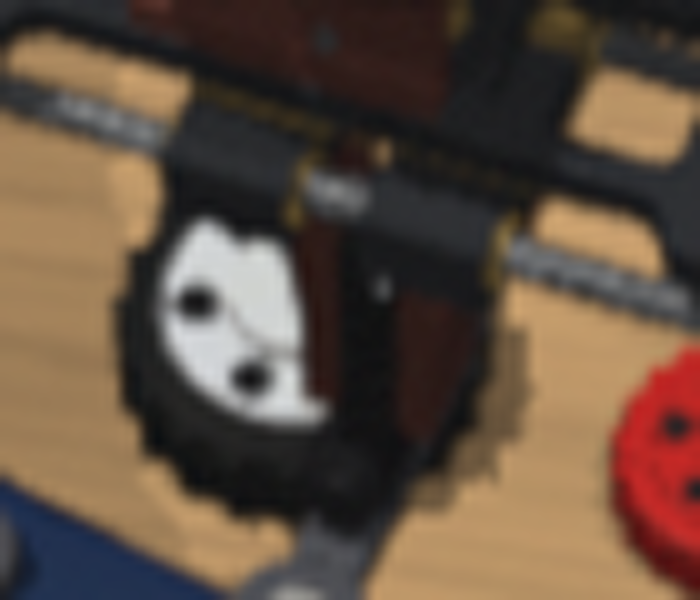

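Request:
move_arm --series "0 0 0 0 0 0 1; 0 0 0 0 0 0 1"

```text
t: 2.98
position: [0.5004, 0.0076, 0.2368]
orientation: [0.705, 0.069, 0.703, -0.068]
force: [0.1, -0.3, -1.4]
grip_width: 0.0003
```

Run:
```python
from h import *
show()
import cv2
from cell import vision
a=cv2.resize(vision.get_image('scene')["frame"][170:240,305:355,::-1],None,fx=8,fy=8,interpolation=cv2.INTER_CUBIC)
o=cv2.resize(cv2.imread("pics/scene0.png")[170:240,305:355],None,fx=8,fy=8,interpolation=cv2.INTER_CUBIC)
cv2.imwrite("pics/a4.png",np.hstack([o,a]))
```

```text
t 2.98 p [0.5004 0.0076 0.2368] psi 78.9 F [ 0.1 -0.3 -1.4] T [ 0.03  0.   -0.05] w 0.0003
```

View pics/a4.png

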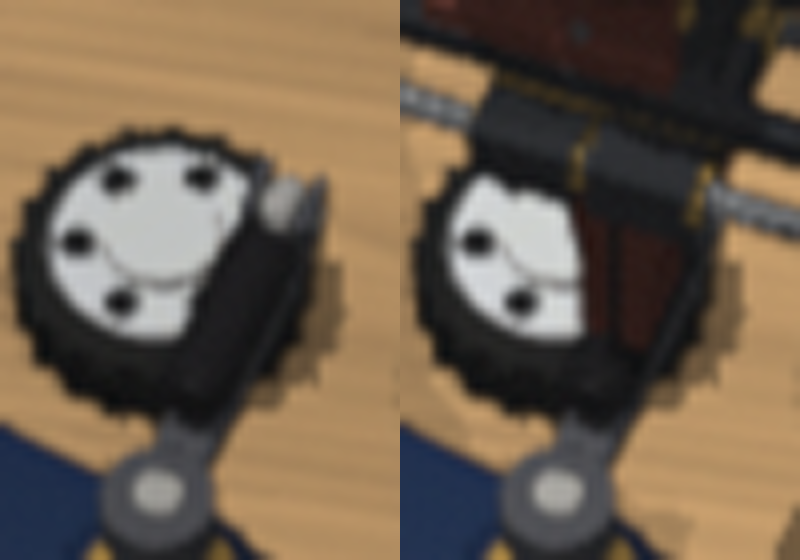

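Request:
move_arm --series "-3 0 0 0 0 0 1; -3 0 0 0 0 0 1; -3 0 0 0 0 0 1"

```text
t: 3.4
position: [0.5, 0.0077, 0.2662]
orientation: [0.705, 0.069, 0.703, -0.068]
force: [-0.3, -1.2, 0.4]
grip_width: 0.0006
```

Run:
```python
from h import *
show();s,p,r=st()
for d in(0,.006,.025): print(d,proj('scene',p+r.apply([d,0,.01])))
import cv2
from cell import vision
a=cv2.resize(vision.get_image('scene')["frame"][170:240,305:355,::-1],None,fx=8,fy=8,interpolation=cv2.INTER_CUBIC)
b=cv2.resize(vision.get_image('top')["frame"][200:270,275:345,::-1],None,fx=6,fy=8)[:,:400]
cv2.imwrite("pics/a5.png",np.hstack([a,b]))
```

```text
t 3.4 p [0.5    0.0077 0.2662] psi 78.9 F [-0.3 -1.2  0.4] T [ 0.01 -0.02  0.01] w 0.0006
0 [330.52696681 205.11932699]
0.006 [330.53350632 206.8050278 ]
0.025 [330.55373995 212.02068878]
```

View pics/a5.png

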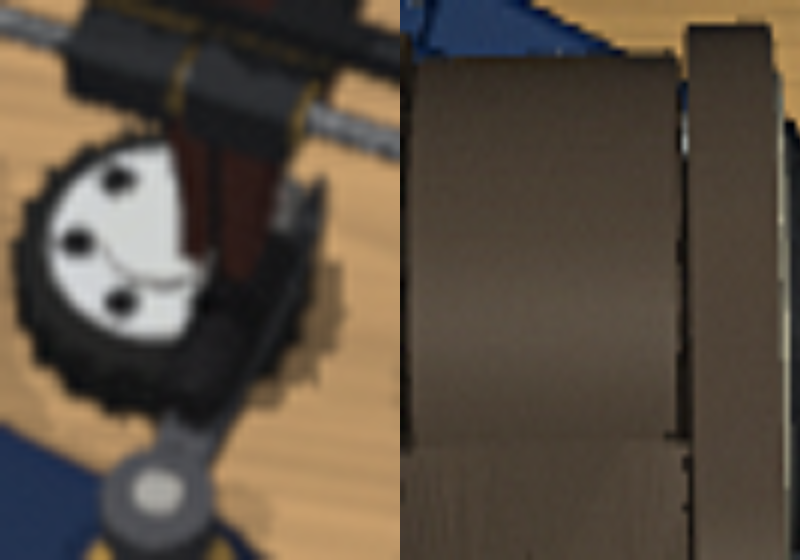

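Request:
move_arm --series "-3 6 0 0 0 0 0.6; -3 12 0 0 0 0 0.6; -3 18 0 0 0 0 0.6"

```text
t: 3.88
position: [0.5346, 0.186, 0.2958]
orientation: [0.704, 0.069, 0.703, -0.069]
force: [2.5, 0.3, -0.3]
grip_width: 0.0269
```

Run:
```python
from h import *
show()
import cv2
from cell import vision
a=cv2.resize(vision.get_image('scene')["frame"][170:240,305:355,::-1],None,fx=8,fy=8,interpolation=cv2.INTER_CUBIC)
f=vision.get_image('top')["frame"][:,:,::-1];cv2.imwrite("pics/topB.png",f)
b=cv2.resize(f[215:285,290:340],None,fx=8,fy=8,interpolation=cv2.INTER_CUBIC)
cv2.imwrite("pics/a6.png",np.hstack([a,b]))
```

```text
t 3.88 p [0.5346 0.186  0.2958] psi 78.9 F [ 2.5  0.3 -0.3] T [-0.03 -0.03 -0.11] w 0.0269
```

View pics/a6.png

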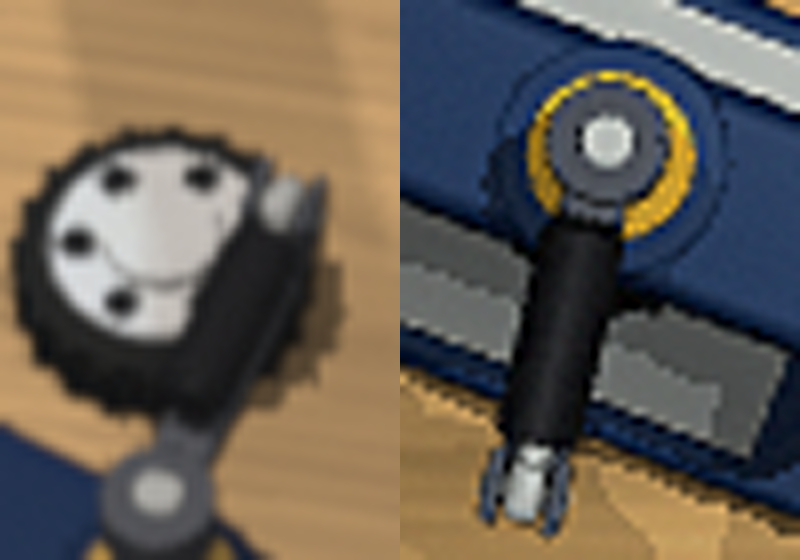

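Run:
```python
from h import *
print(tri((313.1,243.1),(330.6,219)),tri((306.9,270.6),(339.4,197)))
s,p,r=st()
for c in('scene','top'):print([proj(c,p+r.apply([d,0,0])).round(1) for d in (0,.025)])
import cv2
from cell import vision
f=vision.get_image('scene')["frame"][:,:,::-1];u,v=proj('scene',p).astype(int)
a=cv2.resize(f[v-40:v+40,u-40:u+40],None,fx=5,fy=5,interpolation=cv2.INTER_CUBIC);print(u-40,v-40)
f=vision.get_image('top')["frame"][:,:,::-1];u,v=proj('top',p).astype(int)
b=cv2.resize(f[v-40:v+40,u-40:u+40],None,fx=5,fy=5,interpolation=cv2.INTER_CUBIC);print(u-40,v-40)
cv2.imwrite("pics/a7.png",np.hstack([a,b]))
```

```text
(array([0.52023873, 0.00480582, 0.23095435]), [np.float64(0.0028538409509405354), np.float64(0.0028538409509404976)]) (array([0.46866856, 0.0143226 , 0.23654628]), [np.float64(0.0021245248081814224), np.float64(0.00212452480818142)])
[array([428.5, 222.7]), array([426.1, 229.6])]
[array([205.1, 231.7]), array([207.8, 232.7])]
388 182
165 191
```

View pics/a7.png

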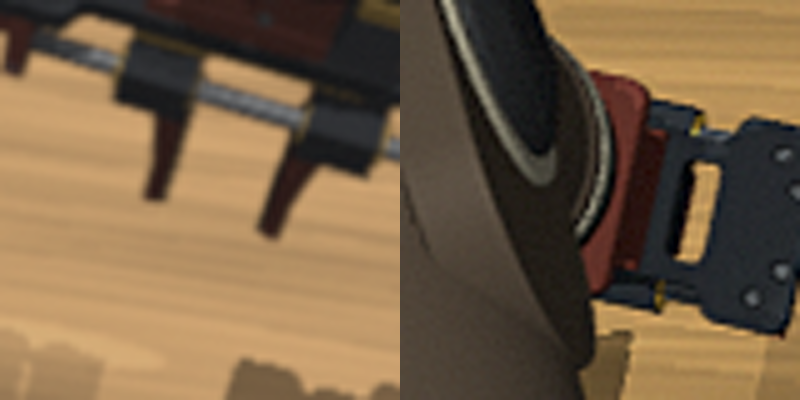

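The picture shows the visible fingertips at scene (419,222) and (442,229). That is about where the TCP itself projects, not 25 mm ahead of it. So the tips closed just above the sleeve and nothing moved. The tool seems to sit about 25 mm higher than the figures say. Going about 25 mm deeper is collision-safe either way, so I'll retry there and watch force and width.

Run:
```python
from h import *
show();a=cr(.043,PH);psi=PH-np.pi/2;rows([([*a,.27],psi),([*a,.225],psi),([*a,.213],psi)],0)
s,p,r=st()
for d in(-.005,0,.005,.025): print(d,proj('scene',p+r.apply([d,0,.01])),proj('scene',p+r.apply([d,0,0])))
```

```text
t 4.08 p [0.5339 0.1851 0.2945] psi 79.0 F [-0.4 -0.1 -0.3] T [-0.02  0.01  0.03] w 0.0352
2.48 -18.16 0.01 0.01 -0.00 0.00 0.00; 6.98 -18.15 0.01 0.01 -0.00 0.00 0.00; 8.18 -18.15 0.01 0.01 -0.00 0.00 0.00
-0.005 [423.54384395 225.21554185] [425.05717351 220.80932712]
0 [423.07958872 226.61495266] [424.58778549 222.22343398]
0.005 [422.61996887 228.000391  ] [424.12305978 223.62349488]
0.025 [420.82648192 233.40652298] [422.3094178  229.08738286]
```

Run:
```python
from h import *
import cv2
from cell import vision
show();s,p,r=st()
f=vision.get_image('scene')["frame"][:,:,::-1];print(proj('scene',p))
a=cv2.resize(f[195:245,390:460],None,fx=10,fy=10,interpolation=cv2.INTER_CUBIC)
cv2.imwrite("pics/a8.png",a)
```

```text
t 4.08 p [0.5339 0.1851 0.2945] psi 79.0 F [-0.4 -0.1 -0.3] T [-0.02  0.01  0.03] w 0.0352
[424.58778549 222.22343398]
```

View pics/a8.png

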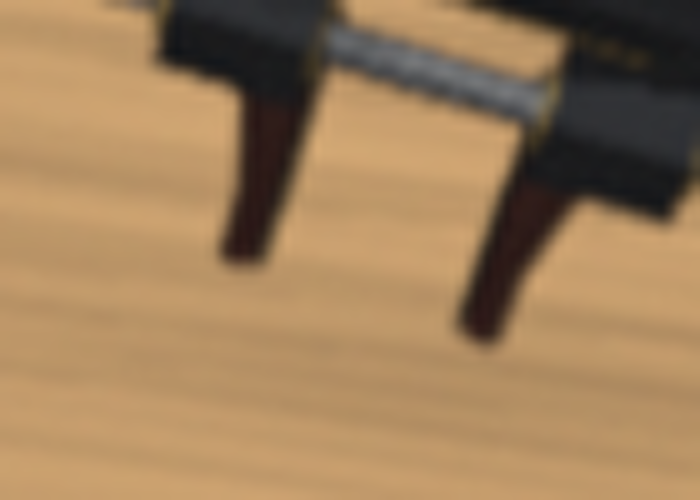

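Request:
move_arm --series "1 -6 0 0 0 0 0.5; 1 -12 0 0 0 0 0.5; 1 -18.15 0 0 0 0 0.5; 2.5 -18.15 0 0 0 0 0.5; 2.5 -18.15 0 0 0 0 0.5"

```text
t: 4.75
position: [0.4981, 0.0045, 0.2695]
orientation: [0.703, 0.069, 0.704, -0.07]
force: [0.2, 0.5, -0.4]
grip_width: 0.0445
```

Run:
```python
from h import *
show();a=cr(.043,PH);psi=PH-np.pi/2;rows([([*a,.24],psi),([*a,.213],psi)],0)
```

```text
t 4.75 p [0.4981 0.0045 0.2695] psi 78.8 F [ 0.2  0.5 -0.4] T [ 0.03  0.04 -0.01] w 0.0445
2.95 0.25 0.08 0.00 -0.00 0.00 0.00; 5.65 0.25 0.08 0.00 -0.00 0.00 0.00
```

Request:
move_arm --series "2 0.25 0.1 0 0 0 0.5; 3.5 0.25 0.1 0 0 0 0.5; 4.5 0.25 0.1 0 0 0 0.5; 5.2 0.25 0.1 0 0 0 0.5"

```text
t: 5.25
position: [0.4995, 0.0069, 0.2169]
orientation: [0.703, 0.069, 0.704, -0.07]
force: [0.6, -0.7, -0.1]
grip_width: 0.0442
```

Request:
move_arm --series "0.5 0 0 0 0 0 0.8; 0.5 0 0 0 0 0 1; 0.5 0 0 0 0 0 1; 0.5 0 0 0 0 0 1; 0.5 0 0 0 0 0 1" --grip_force 25

```text
t: 5.88
position: [0.4997, 0.0065, 0.2122]
orientation: [0.703, 0.069, 0.704, -0.07]
force: [-0.5, -2.1, 0.0]
grip_width: 0.0192
```

```bash
python3 look.py b1; python3 -c "
from h import *
show()"
```

```text
top 275 185 scale5
scene 285 165 scale5
t 5.97 p [0.4997 0.0065 0.2122] psi 78.8 F [ 0.4 -2.1  0.7] T [-0.62  0.01 -0.07] w 0.0195
```

View pics/b1.png

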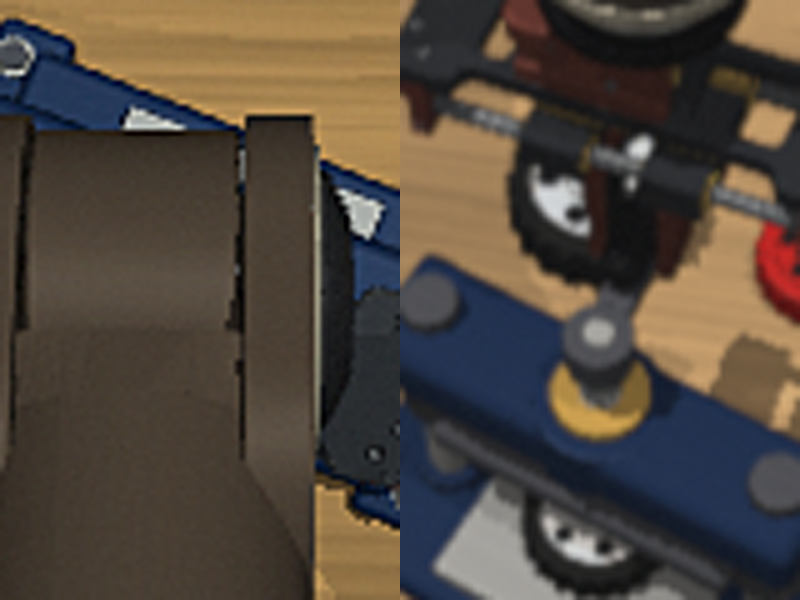

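Gripped at a width of 19.5 mm, which is the sleeve. Now I'll lift along an arc about the pivot.

Request:
move_arm --series "-0.88 0 -0.09 0 0 0 1; -1.72 0 -0.36 0 0 0 1; -2.48 0 -0.81 0 0 0 1; -3.14 0 -1.4 0 0 0 1; -3.66 0 -2.11 0 0 0 1"

```text
t: 6.6
position: [0.4791, 0.0106, 0.2495]
orientation: [0.704, 0.069, 0.704, -0.07]
force: [2.2, -2.3, -7.7]
grip_width: 0.0197
```

```bash
python3 look.py b2; python3 -c "
from h import *
show()"
```

```text
top 275 185 scale5
scene 285 165 scale5
t 6.7 p [0.4786 0.0108 0.2498] psi 78.8 F [-2.  -2.4 -2.1] T [-0.54  0.42  0.02] w 0.019
```

View pics/b2.png

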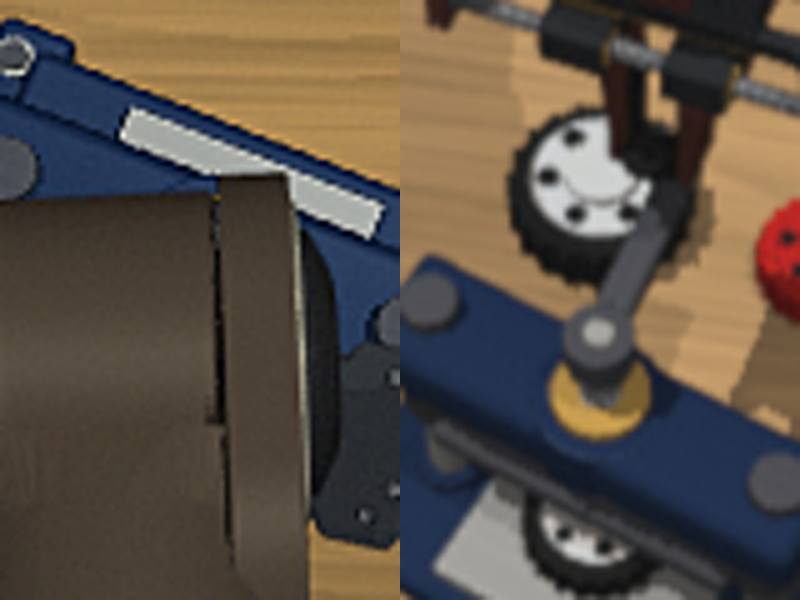

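The handle is up to about 60°, with its sleeve end at scene (332,195) between the fingers. I'll continue to upright.

Request:
move_arm --series "-0.33 0 -0.79 0 0 0 1; -0.48 0 -1.4 0 0 0 1; -0.54 0 -1.95 0 0 0 1; -0.54 0 -2.3 0 0 0 1; -0.54 0 -2.4 0 0 0 1"

```text
t: 7.32
position: [0.4545, 0.0159, 0.2559]
orientation: [0.703, 0.069, 0.704, -0.069]
force: [-2.6, 1.2, -0.2]
grip_width: 0.0045
```

```bash
python3 look.py b3; python3 -c "
from h import *
show()"
```

```text
top 275 185 scale5
scene 285 165 scale5
t 7.42 p [0.4539 0.0163 0.2551] psi 78.8 F [-2.3  1.2  1.1] T [ 0.    0.56 -0.06] w 0.0005
```

View pics/b3.png

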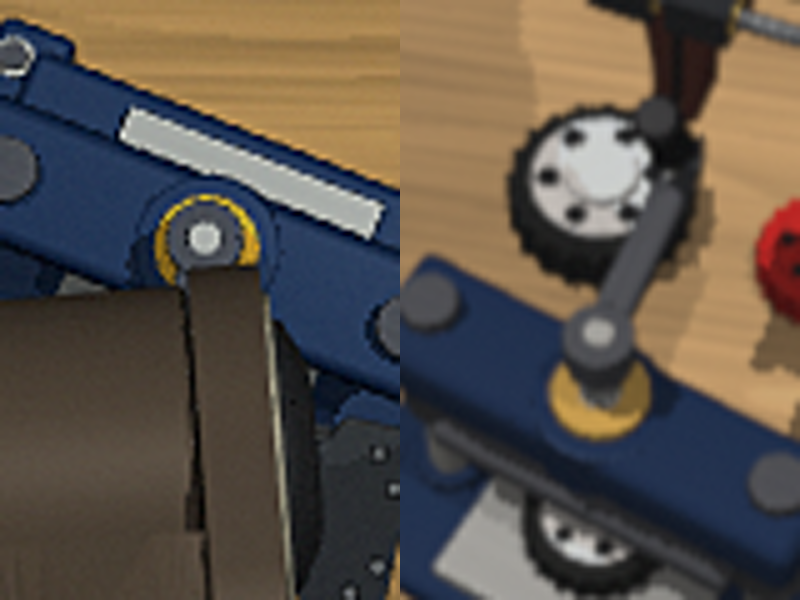

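Run:
```python
from h import *
pv=cr(.085,PH);u=(AX-pv)/.085
print(pv)
for th in (50,60,70,80,90):
    t=np.radians(th); x=np.r_[pv+u*.066*np.cos(t),.229+.066*np.sin(t)]
    print(th,proj('scene',x),proj('top',x))
print(proj('scene',[*pv,.229]))
```

```text
[0.4582064  0.01514627]
50 [331.93889245 197.12116261] [309.64444204 253.20368791]
60 [333.75892637 191.41499187] [308.36950359 258.21426908]
70 [335.77020952 185.8189625 ] [306.98272797 263.86646567]
80 [337.89866831 180.53814961] [305.53168042 269.96912209]
90 [340.0658861 175.7623544] [304.06765592 276.30822056]
[339.58205426 194.99035843]
```

The picture shows the handle leaning at about 66°, with its top at scene (336,188). The fingers slipped off to the outer side and closed. I'll open, move back inward around it and regrip deeper and harder.

Request:
move_arm --series "0 0 0 0 0 0 0.5; 0 0 0 0 0 0 0.5; 0 0 0 0 0 0 0.5; 0.3 0 1.2 0 0 0 0.5; 0.4 0 2.2 0 0 0 0.5"

```text
t: 8.05
position: [0.4765, 0.0118, 0.2508]
orientation: [0.703, 0.069, 0.705, -0.069]
force: [-0.0, -0.2, 0.8]
grip_width: 0.0435
```

Request:
move_arm --series "0 0 0 0 0 0 0.6; 0 0 0 0 0 0 1; 0 0 0 0 0 0 1; 0 0 0 0 0 0 1; 0 0 0 0 0 0 1" --grip_force 45

```text
t: 8.68
position: [0.4762, 0.0115, 0.2508]
orientation: [0.703, 0.069, 0.705, -0.069]
force: [-0.7, -2.3, -1.5]
grip_width: 0.0192
```

```bash
python3 look.py b4; python3 -c "
from h import *
show()"
```

```text
top 275 185 scale5
scene 285 165 scale5
t 8.78 p [0.4763 0.0116 0.2508] psi 78.8 F [-0.2 -2.5  0.2] T [-0.4   0.15 -0.03] w 0.0191
```

View pics/b4.png

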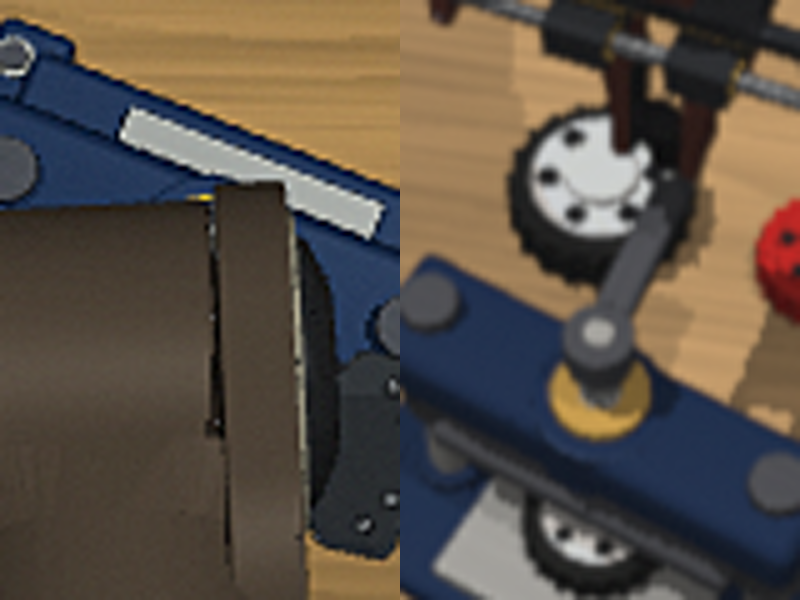

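Request:
move_arm --series "-0.15 0 -0.4 0 0 0 1; -0.25 0 -0.8 0 0 0 1; -0.35 0 -1.2 0 0 0 1; -0.4 0 -1.5 0 0 0 1; -0.4 0 -1.7 0 0 0 1"

```text
t: 9.4
position: [0.4618, 0.0143, 0.255]
orientation: [0.705, 0.069, 0.703, -0.07]
force: [10.8, -3.9, -8.7]
grip_width: 0.0193
```

```bash
python3 look.py b5; python3 -c "
from h import *
show()"
```

```text
top 275 185 scale5
scene 285 165 scale5
t 9.5 p [0.4618 0.0143 0.255 ] psi 78.8 F [ 8.6 -3.6 -8. ] T [-0.81 -2.34  0.03] w 0.0192
```

View pics/b5.png

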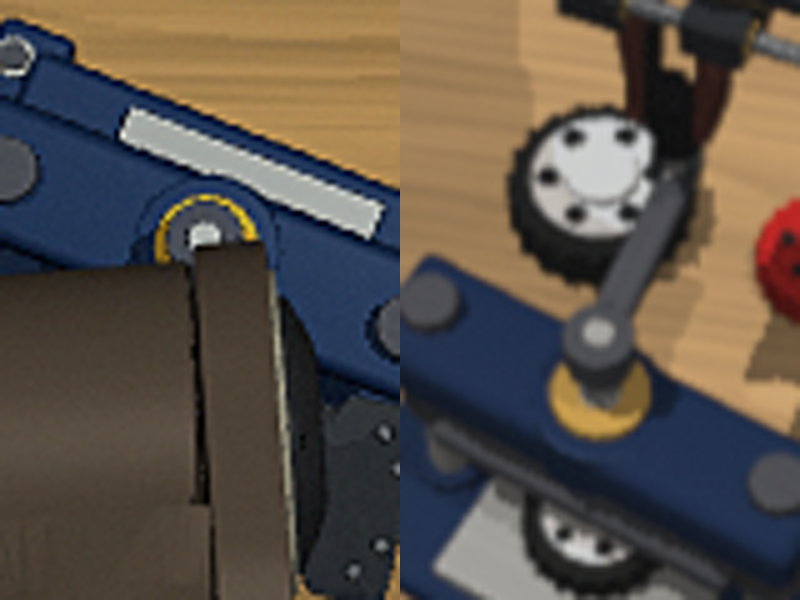

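Request:
move_arm --series "0.2 0 -0.3 0 0 0 1; 0.3 0 -0.5 0 0 0 1; 0.3 0 -0.5 0 0 0 1"

```text
t: 9.88
position: [0.4616, 0.0145, 0.2547]
orientation: [0.709, 0.069, 0.699, -0.069]
force: [10.4, -5.7, 5.2]
grip_width: 0.0189
```

```bash
python3 look.py b6; python3 -c "
from h import *
show()"
```

```text
top 275 185 scale5
scene 285 165 scale5
t 9.97 p [0.4616 0.0144 0.2547] psi 78.7 F [ 9.2 -4.7  6.4] T [-1.22 -2.56 -0.02] w 0.0193
```

View pics/b6.png

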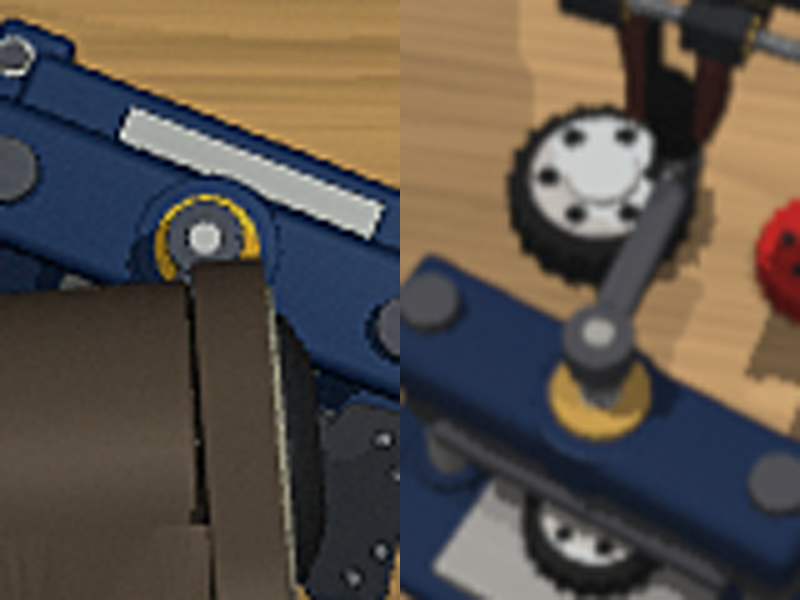

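There's 10 N of resistance without further motion, so the handle is against its upright stop. Now I'll work out the winding circle.

```bash
cat >> h.py <<'E'
PH0=np.radians(168.7);C=np.array([.4616,.0145])-.085*np.array([np.cos(PH0),np.sin(PH0)]);Z0=.2547
def crank():
    s,p,r=st();d=p[:2]-C;phi=np.degrees(np.arctan2(d[1],d[0]))
    u=d/np.linalg.norm(d);cw=np.array([u[1],-u[0]])
    F=s['force'][:2]; print('phi',phi.round(1),'r',(np.linalg.norm(d)*1e3).round(1),'Ftan(resist)',(-F@cw).round(2),'Frad(+ pushes tool out)',(F@u).round(2),'Fz',s['force'][2].round(1),'z',p[2].round(4),'t',round(s['t'],2),'w',round(float(s['grip_width']),4))
    return phi
def wind(phis,total0,r=.0865,clo=1):
    # phis absolute deg (clockwise decreasing, unwrapped), z sinks w.r.t. 168.7
    rows([([*(C+r*np.array([np.cos(np.radians(f)),np.sin(np.radians(f))])),Z0-.012*(168.7-f)/360],np.radians(78.8)) for f in phis],clo)
E
python3 - <<'E'
from h import *
crank();wind([162,154,146,138,130],0)
E
```

```text
phi 168.7 r 85.0 Ftan(resist) 2.81 Frad(+ pushes tool out) -9.92 Fz 6.4 z 0.2547 t 9.97 w 0.0193
0.02 1.02 -0.09 -0.00 0.01 -0.00 1.00; 0.05 2.20 0.13 -0.00 0.01 -0.00 1.00; 0.08 3.34 0.52 -0.00 0.01 -0.00 1.00; 0.12 4.42 1.06 -0.00 0.01 -0.00 1.00; 0.16 5.41 1.75 -0.00 0.01 -0.00 1.00
```

Request:
move_arm --series "0.02 1.02 -0.09 0 0.01 0 1; 0.05 2.2 0.13 0 0.01 0 1; 0.08 3.34 0.52 0 0.01 0 1; 0.12 4.42 1.06 0 0.01 0 1; 0.16 5.41 1.75 0 0.01 0 1" --grip_force 50

```text
t: 10.6
position: [0.4889, 0.0638, 0.2538]
orientation: [0.705, 0.07, 0.703, -0.07]
force: [-4.1, -3.0, 4.2]
grip_width: 0.0194
```

```bash
python3 look.py c1
python3 - <<'E'
from h import *
crank();wind([122,113,104,95,86],0)
E
```

```text
top 275 185 scale5
scene 285 165 scale5
phi 129.3 r 87.2 Ftan(resist) -0.26 Frad(+ pushes tool out) 1.78 Fz 2.3 z 0.2538 t 10.7 w 0.0194
0.07 0.76 0.80 -0.00 0.00 -0.00 1.00; 0.11 1.61 1.86 -0.00 0.00 -0.00 1.00; 0.14 2.28 3.04 -0.00 0.00 -0.00 1.00; 0.18 2.76 4.31 -0.00 0.00 -0.00 1.00; 0.21 3.04 5.64 -0.00 0.00 -0.00 1.00
```

View pics/c1.png

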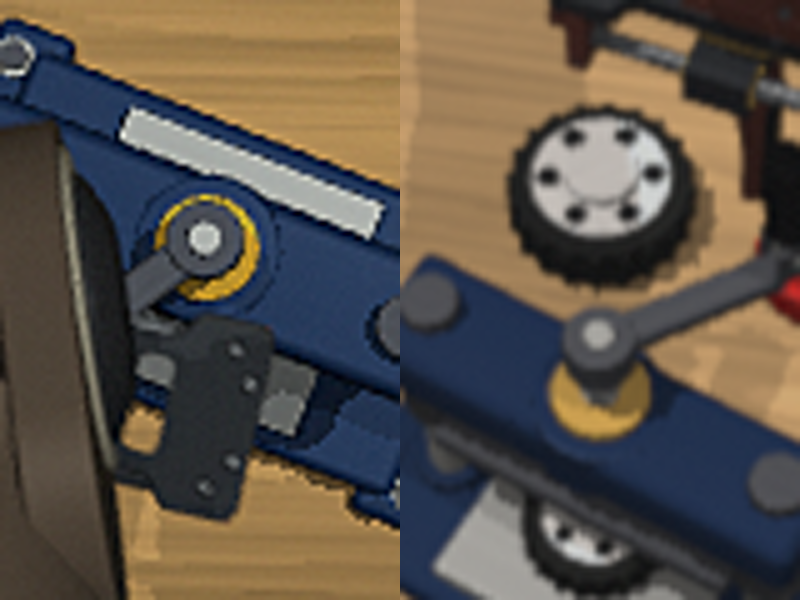

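The crank followed to about 129°. In the top view the arm now points left and towards the robot, ending near (300,250). Tracking is good, so I'll continue.

Request:
move_arm --series "0.07 0.76 0.8 0 0 0 1; 0.11 1.6 1.86 0 0 0 1; 0.14 2.28 3.04 0 0 0 1; 0.18 2.76 4.3 0 0 0 1; 0.21 3.04 5.64 0 0 0 1"

```text
t: 11.32
position: [0.5506, 0.0825, 0.2523]
orientation: [0.705, 0.069, 0.703, -0.069]
force: [-5.2, -7.7, 7.3]
grip_width: 0.0191
```

Run:
```python
from h import *
crank();wind([77,66,55,44,33],0,.087)
```

```text
phi 86.2 r 84.9 Ftan(resist) 4.69 Frad(+ pushes tool out) -8.02 Fz 7.3 z 0.2523 t 11.32 w 0.0191
0.07 0.28 1.36 -0.00 0.00 -0.00 1.00; 0.11 0.07 3.01 -0.00 0.00 -0.00 1.00; 0.15 -0.46 4.60 -0.00 0.00 -0.00 1.00; 0.19 -1.27 6.05 -0.00 0.00 -0.00 1.00; 0.24 -2.35 7.33 -0.00 0.00 -0.00 1.00
```

Request:
move_arm --series "-0.05 0.2 1.36 0 0 0 1; 0 0 3 0 0 0 1; 0.04 -0.5 4.55 0 0 0 1; 0.08 -1.3 6 0 0 0 1; 0.12 -2.35 7.25 0 0 0 1"

```text
t: 11.95
position: [0.6127, 0.0418, 0.2505]
orientation: [0.701, 0.068, 0.706, -0.072]
force: [-21.7, -7.1, 10.8]
grip_width: 0.0192
```

```bash
sed -i 's/Z0=.2547/Z0=.2555/' h.py; python3 look.py c2;python3 - <<'E'
from h import *
crank();wind([24,12,0,-12,-24],0,.086)
E
```

```text
top 275 185 scale5
scene 285 165 scale5
phi 31.5 r 80.4 Ftan(resist) -0.34 Frad(+ pushes tool out) -17.49 Fz 6.3 z 0.2505 t 12.05 w 0.0193
-0.02 -0.49 1.12 -0.01 -0.00 0.01 1.00; 0.03 -2.06 2.01 -0.01 -0.00 0.01 1.00; 0.08 -3.77 2.55 -0.01 -0.00 0.01 1.00; 0.13 -5.56 2.72 -0.01 -0.00 0.01 1.00; 0.18 -7.35 2.52 -0.01 -0.00 0.01 1.00
```

View pics/c2.png

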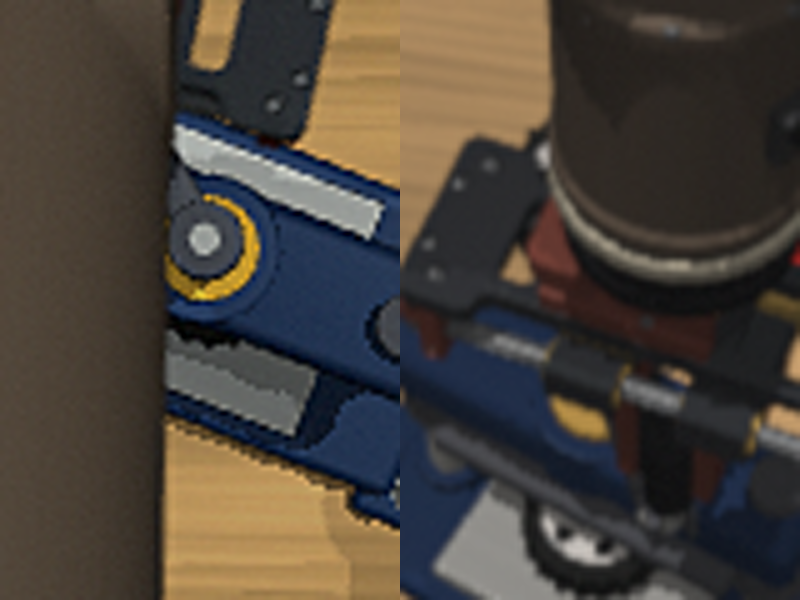

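Radial force has grown, so my circle centre is a few mm off. I'll refit it from the measured points.

Run:
```python
from h import *
from scipy.optimize import least_squares
P_=np.array([[.4616,.0145],[.4889,.0638],[.5506,.0825],[.6127,.0418]])
for fr in (0,1):
    f=lambda v:np.hypot(P_[:,0]-v[0],P_[:,1]-v[1])-(v[2] if fr else .085)
    s=least_squares(f,[.543,-.002,.085]);print(s.x,s.fun*1e3)
```

```text
[ 0.54269585 -0.00299361  0.085     ] [-2.03877945  0.76351701  0.85821811 -1.89134633]
[0.54182617 0.00182598 0.08130968] [-0.08856628  0.18853356 -0.15995438  0.0599871 ]
```

```bash
sed -i 's/^PH0=.*/C=np.array([.542,-.0023]);Z0=.2555/' h.py
python3 - <<'E'
from h import *
crank();wind([24,13,2,-9,-20],0,.084)
E
```

```text
phi 30.5 r 83.0 Ftan(resist) -0.64 Frad(+ pushes tool out) -17.48 Fz 6.3 z 0.2505 t 12.05 w 0.0193
-0.01 -0.68 0.67 -0.01 -0.00 0.01 1.00; 0.03 -2.08 1.48 -0.01 -0.00 0.01 1.00; 0.07 -3.60 2.00 -0.01 -0.00 0.01 1.00; 0.12 -5.19 2.23 -0.01 -0.00 0.01 1.00; 0.17 -6.80 2.14 -0.01 -0.00 0.01 1.00
```

Request:
move_arm --series "-0.1 -0.68 0.67 0 0 0 1; -0.05 -2.08 1.48 0 0 0 1; 0 -3.6 2 0 0 0 1; 0.05 -5.2 2.23 0 0 0 1; 0.1 -6.8 2.14 0 0 0 1"

```text
t: 12.68
position: [0.6191, -0.0283, 0.2492]
orientation: [0.7, 0.069, 0.707, -0.071]
force: [-7.0, 7.0, 2.1]
grip_width: 0.0195
```

Run:
```python
from h import *
crank();wind([-30,-41,-52,-63,-74],0,.085);show()
```

```text
phi -18.6 r 81.4 Ftan(resist) 4.4 Frad(+ pushes tool out) -8.82 Fz 2.1 z 0.2492 t 12.68 w 0.0195
0.04 -1.69 -0.02 -0.00 -0.01 0.00 1.00; 0.08 -3.17 -0.68 -0.00 -0.01 0.00 1.00; 0.13 -4.51 -1.62 -0.00 -0.01 0.00 1.00; 0.18 -5.64 -2.79 -0.00 -0.01 0.00 1.00; 0.24 -6.52 -4.16 -0.00 -0.01 0.00 1.00
t 12.68 p [ 0.6191 -0.0283  0.2492] psi 78.6 F [-7.   7.   2.1] T [ 1.75  1.21 -0.03] w 0.0195
```

Fitted radius comes out about 2.5 mm small, so the handle may still lean a few degrees inward, held there by pad friction. The jaw axis is nearly across the arm here, so I'll look, then tilt the tool outward to seat the handle on its stop.

Request:
move_arm --series "0 0 0.15 0 0.04 0 1; 0 0 0.3 0 0.08 0 1; 0 0 0.4 0 0.12 0 1; 0 0 0.4 0 0.12 0 1"

```text
t: 13.18
position: [0.6193, -0.0293, 0.2493]
orientation: [0.653, 0.074, 0.751, -0.067]
force: [-16.2, 0.2, 10.1]
grip_width: 0.0194
```

Run:
```python
from h import *
crank();show();s,p,r=st();print(r.as_matrix()[:,0])
import cv2
from cell import vision
f=vision.get_image('scene')["frame"][:,:,::-1];u,v=proj('scene',p).astype(int)
a=cv2.resize(f[v-30:v+40,u-40:u+40],None,fx=8,fy=8,interpolation=cv2.INTER_CUBIC);print(u-40,v-30)
cv2.imwrite("pics/c3.png",a)
```

```text
phi -19.2 r 81.9 Ftan(resist) -5.19 Frad(+ pushes tool out) -15.32 Fz 10.1 z 0.2493 t 13.18 w 0.0194
t 13.18 p [ 0.6193 -0.0293  0.2493] psi 78.6 F [-16.2   0.2  10.1] T [-0.01  3.33  0.  ] w 0.0194
[-0.13560384  0.0231626  -0.99049235]
261 225
```

View pics/c3.png

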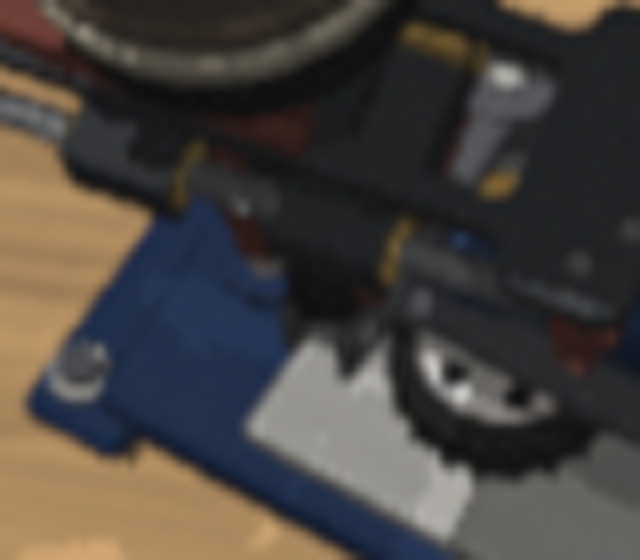

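The radius stays put under 15 N and a 7° tilt, so the handle really is on its stop. I'll release, straighten the tool and regrip.

Request:
move_arm --series "0 0 0 0 0 0 0.5; 0 0 0 0 0 0 0.5; 0 0 0 0 -0.06 0 0.5; 0 0 0 0 -0.13 0 0.5; 0 0 0 0 -0.13 0 0.5"

```text
t: 13.85
position: [0.6189, -0.0287, 0.25]
orientation: [0.701, 0.069, 0.706, -0.071]
force: [-0.4, -1.0, -0.1]
grip_width: 0.0439
```

Run:
```python
from h import *
crank();show();s,p,r=st();print(r.as_matrix()[:,0])
import cv2
from cell import vision
f=vision.get_image('scene')["frame"][:,:,::-1];u,v=proj('scene',p).astype(int)
a=cv2.resize(f[v-30:v+40,u-40:u+40],None,fx=8,fy=8,interpolation=cv2.INTER_CUBIC);print(u-40,v-30)
cv2.imwrite("pics/c4.png",a)
for h in(0,.012,.063,.066):print(proj('scene',[.6223,-.0303,.2227+h]))
```

```text
phi -19.0 r 81.3 Ftan(resist) -1.07 Frad(+ pushes tool out) -0.06 Fz -0.1 z 0.25 t 13.85 w 0.0439
t 13.85 p [ 0.6189 -0.0287  0.25  ] psi 78.7 F [-0.4 -1.  -0.1] T [ 0.08 -0.02 -0.04] w 0.0439
[-0.0070328  -0.00174537 -0.99997375]
261 225
[301.47931706 263.27502615]
[301.12858897 260.48304417]
[299.54276646 247.85905414]
[299.44435903 247.07567872]
```

View pics/c4.png

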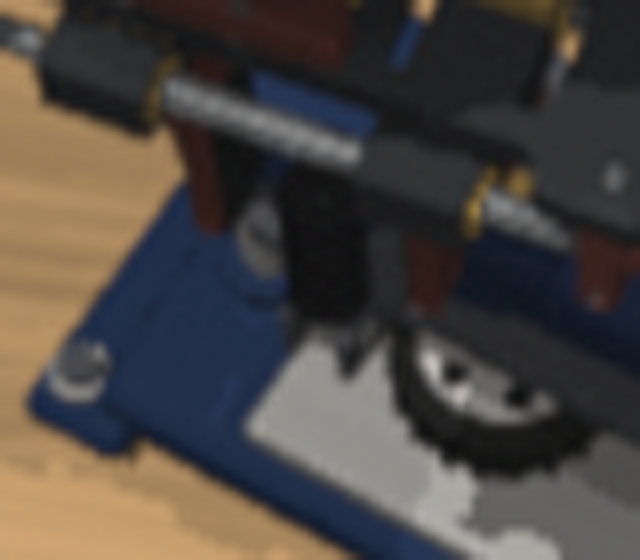

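The handle stands upright, with its sleeve foot at scene (302,263) between the open fingers. I'll centre, go slightly deeper and regrip.

Request:
move_arm --series "0.4 0 0.3 0 0 0 0.6; 0.4 0 0.3 0 0 0 1; 0.4 0 0.3 0 0 0 1; 0.4 0 0.3 0 0 0 1; 0.4 0 0.3 0 0 0 1"

```text
t: 14.52
position: [0.6222, -0.0299, 0.2455]
orientation: [0.701, 0.069, 0.706, -0.071]
force: [1.5, -1.8, -4.6]
grip_width: 0.019
```

```bash
sed -i 's/Z0=.2555/Z0=.2522/' h.py
python3 - <<'E'
from h import *
crank();wind([-29,-40,-51,-62,-73],0,.0845);show()
E
```

```text
phi -19.0 r 84.8 Ftan(resist) -1.26 Frad(+ pushes tool out) 2.01 Fz -4.6 z 0.2455 t 14.53 w 0.019
-0.01 -1.43 -0.35 -0.00 -0.01 0.00 1.00; 0.04 -2.92 -0.99 -0.00 -0.01 0.00 1.00; 0.09 -4.26 -1.89 -0.00 -0.01 0.00 1.00; 0.14 -5.41 -3.04 -0.00 -0.01 0.00 1.00; 0.19 -6.31 -4.39 -0.00 -0.01 0.00 1.00
t 14.53 p [ 0.6222 -0.0299  0.2455] psi 78.6 F [ 1.5 -1.8 -4.6] T [-0.3  -0.4  -0.01] w 0.019
```

Request:
move_arm --series "0 -1.43 -0.25 0 0 0 1; 0.05 -2.95 -0.9 0 0 0 1; 0.1 -4.3 -1.85 0 0 0 1; 0.15 -5.48 -3 0 0 0 1; 0.2 -6.4 -4.38 0 0 0 1"

```text
t: 15.15
position: [0.5668, -0.0835, 0.2436]
orientation: [0.701, 0.069, 0.706, -0.071]
force: [4.5, 2.8, -6.2]
grip_width: 0.0196
```

Run:
```python
from h import *
crank();wind([-84,-95,-106,-117,-128],0,.0855)
```

```text
phi -73.0 r 84.9 Ftan(resist) 5.13 Frad(+ pushes tool out) -1.32 Fz -6.2 z 0.2436 t 15.15 w 0.0196
-0.00 -0.69 -1.48 -0.00 -0.01 0.00 1.00; 0.05 -1.02 -3.09 -0.00 -0.01 0.00 1.00; 0.09 -1.05 -4.73 -0.00 -0.01 0.00 1.00; 0.14 -0.76 -6.34 -0.00 -0.01 0.00 1.00; 0.18 -0.17 -7.87 -0.00 -0.01 0.00 1.00
```

Request:
move_arm --series "0.08 -0.69 -1.48 0 0 0 1; 0.13 -1.02 -3.1 0 0 0 1; 0.17 -1.05 -4.73 0 0 0 1; 0.22 -0.76 -6.34 0 0 0 1; 0.26 -0.17 -7.87 0 0 0 1"

```text
t: 15.78
position: [0.4895, -0.0696, 0.2418]
orientation: [0.702, 0.069, 0.705, -0.071]
force: [5.9, -0.4, -6.7]
grip_width: 0.0197
```

```bash
sed -i 's/Z0=.2522/Z0=.2514/' h.py
python3 - <<'E'
from h import *
crank();wind([-139,-150,-161,-172,-183],0,.0855)
E
```

```text
phi -128.0 r 85.3 Ftan(resist) 4.88 Frad(+ pushes tool out) -3.27 Fz -6.7 z 0.2418 t 15.78 w 0.0197
0.07 0.86 -1.40 -0.00 -0.00 0.00 1.00; 0.10 1.98 -2.59 -0.00 -0.00 0.00 1.00; 0.14 3.31 -3.55 -0.00 -0.00 0.00 1.00; 0.18 4.80 -4.24 -0.00 -0.00 0.00 1.00; 0.21 6.39 -4.64 -0.00 -0.00 0.00 1.00
```

297° are wound so far, and contact is possible from 306° on. From here I'll take calls of about 18° and watch the tangential force.

Request:
move_arm --series "0.1 0.45 -0.85 0 0 0 1; 0.12 0.95 -1.6 0 0 0 1; 0.13 1.55 -2.3 0 0 0 1; 0.13 1.55 -2.3 0 0 0 1"

```text
t: 16.27
position: [0.4704, -0.0489, 0.241]
orientation: [0.703, 0.069, 0.705, -0.07]
force: [3.6, 2.5, -2.2]
grip_width: 0.0193
```

Run:
```python
from h import *
crank();wind([-152,-159,-165,-165],0,.0855)
```

```text
phi -146.9 r 85.4 Ftan(resist) -0.09 Frad(+ pushes tool out) -4.42 Fz -2.2 z 0.241 t 16.27 w 0.0193
0.03 0.56 -0.51 -0.00 -0.00 0.00 1.00; 0.06 1.41 -1.12 -0.00 -0.00 0.00 1.00; 0.08 2.19 -1.56 -0.00 -0.00 0.00 1.00; 0.08 2.19 -1.56 -0.00 -0.00 0.00 1.00
```

Request:
move_arm --series "0.03 0.56 -0.51 0 0 0 1; 0.06 1.35 -1.1 0 0 0 1; 0.08 2.15 -1.55 0 0 0 1"

```text
t: 16.65
position: [0.4599, -0.0258, 0.2405]
orientation: [0.703, 0.069, 0.704, -0.071]
force: [5.0, -3.3, -3.3]
grip_width: 0.0191
```

Run:
```python
from h import *
crank();wind([-171,-178,-185],0,.0855)
```

```text
phi -164.0 r 85.4 Ftan(resist) 4.55 Frad(+ pushes tool out) -3.85 Fz -3.3 z 0.2405 t 16.65 w 0.0191
0.04 0.95 -0.43 -0.00 -0.00 0.00 1.00; 0.06 1.94 -0.73 -0.00 -0.00 0.00 1.00; 0.08 2.97 -0.91 -0.00 -0.00 0.00 1.00
```

Request:
move_arm --series "0.04 0.95 -0.43 0 0 0 1; 0.06 1.94 -0.73 0 0 0 1; 0.08 2.97 -0.9 0 0 0 1"

```text
t: 17.02
position: [0.4568, 0.0036, 0.2398]
orientation: [0.703, 0.069, 0.704, -0.072]
force: [3.5, -5.3, -2.4]
grip_width: 0.0191
```

```bash
sed -i "s/print('phi',phi.round(1)/print('phi',phi.round(1),phi.round(1)-360/" h.py
python3 - <<'E'
from h import *
crank();wind([-191,-199,-206],0,.0855)
E
```

```text
phi 176.0 -184.0 r 85.4 Ftan(resist) 5.06 Frad(+ pushes tool out) -3.84 Fz -2.4 z 0.2398 t 17.02 w 0.0191
0.03 1.04 -0.08 -0.00 -0.00 0.00 1.00; 0.05 2.23 -0.01 -0.00 -0.00 0.00 1.00; 0.07 3.26 0.19 -0.00 -0.00 0.00 1.00
```

Request:
move_arm --series "0.03 1.04 -0.08 0 0 0 1; 0.05 2.23 -0.01 0 0 0 1; 0.07 3.26 0.19 0 0 0 1"

```text
t: 17.4
position: [0.4647, 0.0338, 0.2391]
orientation: [0.703, 0.069, 0.704, -0.073]
force: [1.3, -5.8, 0.3]
grip_width: 0.0191
```

Run:
```python
from h import *
crank();wind([-212,-220,-228],0,.0855)
```

```text
phi 154.9 -205.1 r 85.3 Ftan(resist) 4.72 Frad(+ pushes tool out) -3.63 Fz 0.3 z 0.2391 t 17.4 w 0.0191
0.03 0.99 0.28 -0.01 -0.00 0.01 1.00; 0.05 2.08 0.78 -0.01 -0.00 0.01 1.00; 0.07 3.09 1.42 -0.01 -0.00 0.01 1.00
```

Request:
move_arm --series "0.03 0.99 0.28 0 0 0 1; 0.05 2.08 0.78 0 0 0 1; 0.07 3.09 1.42 0 0 0 1"

```text
t: 17.77
position: [0.4846, 0.0608, 0.2382]
orientation: [0.702, 0.069, 0.705, -0.074]
force: [-1.5, -6.2, 4.5]
grip_width: 0.0188
```

Run:
```python
from h import *
crank();wind([-235,-243,-251],0,.0855)
```

```text
phi 132.3 -227.7 r 85.3 Ftan(resist) 5.24 Frad(+ pushes tool out) -3.57 Fz 4.5 z 0.2382 t 17.77 w 0.0188
0.02 0.85 0.68 -0.01 -0.00 0.01 1.00; 0.04 1.66 1.56 -0.01 -0.00 0.01 1.00; 0.06 2.33 2.54 -0.01 -0.00 0.01 1.00
```

Request:
move_arm --series "0 0.85 0.68 0 0 0 1; 0 1.66 1.56 0 0 0 1; 0.02 2.33 2.54 0 0 0 1"

```text
t: 18.15
position: [0.5134, 0.078, 0.2375]
orientation: [0.701, 0.068, 0.706, -0.074]
force: [-2.2, -5.2, 3.4]
grip_width: 0.0191
```

```bash
sed -i 's/Z0=.2514/Z0=.2518/' h.py;python3 - <<'E'
from h import *
crank();wind([-258,-266,-274],0,.0855)
E
```

```text
phi 109.6 -250.4 r 85.2 Ftan(resist) 3.85 Frad(+ pushes tool out) -4.11 Fz 3.4 z 0.2375 t 18.15 w 0.0191
-0.01 0.54 0.99 -0.01 -0.01 0.01 1.00; 0.00 0.94 2.12 -0.01 -0.01 0.01 1.00; 0.02 1.18 3.29 -0.01 -0.01 0.01 1.00
```

Request:
move_arm --series "-0.01 0.54 0.99 0 0 0 1; 0 0.94 2.12 0 0 0 1; 0.02 1.18 3.29 0 0 0 1"

```text
t: 18.52
position: [0.547, 0.0828, 0.2368]
orientation: [0.7, 0.068, 0.707, -0.075]
force: [-5.0, -4.1, 4.7]
grip_width: 0.0196
```

Run:
```python
from h import *
crank();wind([-281,-289,-297],0,.0855)
```

```text
phi 86.6 -273.4 r 85.2 Ftan(resist) 4.74 Frad(+ pushes tool out) -4.42 Fz 4.7 z 0.2368 t 18.52 w 0.0196
-0.02 0.11 1.13 -0.01 -0.01 0.01 1.00; 0.00 0.04 2.32 -0.01 -0.01 0.01 1.00; 0.02 -0.19 3.49 -0.01 -0.01 0.01 1.00
```

Request:
move_arm --series "-0.02 0.11 1.13 0 0 0 1; 0 0.04 2.32 0 0 0 1; 0.02 -0.19 3.49 0 0 0 1"

```text
t: 18.9
position: [0.5795, 0.0742, 0.236]
orientation: [0.699, 0.068, 0.708, -0.075]
force: [-6.2, -2.5, 4.6]
grip_width: 0.0189
```

Run:
```python
from h import *
crank();wind([-304,-312,-320],0,.0855)
```

```text
phi 63.9 -296.1 r 85.2 Ftan(resist) 4.44 Frad(+ pushes tool out) -4.92 Fz 4.6 z 0.236 t 18.9 w 0.0189
-0.01 -0.35 1.12 -0.01 -0.01 0.01 1.00; 0.00 -0.88 2.19 -0.01 -0.01 0.01 1.00; 0.03 -1.55 3.18 -0.01 -0.01 0.01 1.00
```

Request:
move_arm --series "-0.01 -0.35 1.12 0 0 0 1; 0 -0.88 2.19 0 0 0 1; 0.03 -1.55 3.18 0 0 0 1"

```text
t: 19.27
position: [0.6062, 0.0539, 0.2353]
orientation: [0.697, 0.068, 0.71, -0.074]
force: [-7.1, -0.3, 6.2]
grip_width: 0.0191
```

Run:
```python
from h import *
crank();wind([-327,-335,-343],0,.0855)
```

```text
phi 41.2 -318.8 r 85.3 Ftan(resist) 4.48 Frad(+ pushes tool out) -5.57 Fz 6.2 z 0.2353 t 19.27 w 0.0191
-0.01 -0.79 0.93 -0.01 -0.02 0.01 1.00; 0.02 -1.70 1.71 -0.01 -0.02 0.01 1.00; 0.04 -2.71 2.35 -0.01 -0.02 0.01 1.00
```

Request:
move_arm --series "-0.04 -0.79 0.93 0 -0.01 0 1; -0.03 -1.7 1.7 0 -0.02 0 1; -0.01 -2.71 2.33 0 -0.02 0 1"

```text
t: 19.65
position: [0.6224, 0.0254, 0.2346]
orientation: [0.703, 0.068, 0.704, -0.073]
force: [-3.7, 3.2, 1.4]
grip_width: 0.0191
```

Run:
```python
from h import *
crank();wind([-350,-358,-366],0,.0853)
```

```text
phi 19.0 -341.0 r 85.1 Ftan(resist) 4.26 Frad(+ pushes tool out) -2.46 Fz 1.4 z 0.2346 t 19.65 w 0.0191
0.02 -1.19 0.61 -0.00 -0.00 0.01 1.00; 0.05 -2.33 0.96 -0.00 -0.00 0.01 1.00; 0.09 -3.50 1.16 -0.00 -0.00 0.01 1.00
```

Request:
move_arm --series "0.02 -1.19 0.61 0 0 0 1; 0.05 -2.33 0.96 0 0 0 1; 0.08 -3.5 1.17 0 0 0 1"

```text
t: 20.02
position: [0.6268, -0.0084, 0.2339]
orientation: [0.703, 0.068, 0.705, -0.071]
force: [-2.7, 7.7, 1.6]
grip_width: 0.0194
```

Run:
```python
from h import *
crank();wind([-373,-381,-389],0,.0853)
```

```text
phi -4.1 -364.1 r 85.1 Ftan(resist) 7.46 Frad(+ pushes tool out) -3.27 Fz 1.6 z 0.2339 t 20.02 w 0.0194
0.02 -1.32 0.09 -0.00 -0.00 0.00 1.00; 0.05 -2.50 -0.03 -0.00 -0.00 0.00 1.00; 0.08 -3.66 -0.31 -0.00 -0.00 0.00 1.00
```

Ftan has risen to 7.5 N, so the pad has met the wheel (about 0.13 rad past contact). I need about 12° more, slowly.

Run:
```python
from h import *
wind([-368,-371,-374,-374],0,.0855)
```

```text
-0.00 -0.57 0.10 -0.00 -0.00 0.00 1.00; 0.01 -1.02 0.11 -0.00 -0.00 0.00 1.00; 0.02 -1.47 0.10 -0.00 -0.00 0.00 1.00; 0.02 -1.47 0.10 -0.00 -0.00 0.00 1.00
```

Request:
move_arm --series "0 -0.57 0.1 0 0 0 1; 0.01 -1.02 0.11 0 0 0 1; 0.02 -1.47 0.1 0 0 0 1" --grip_force 58

```text
t: 20.4
position: [0.6254, -0.0184, 0.2336]
orientation: [0.703, 0.069, 0.705, -0.067]
force: [0.4, 10.6, 1.3]
grip_width: 0.0189
```

Run:
```python
from h import *
crank();wind([-376,-378,-380],0,.0855)
```

```text
phi -10.9 -370.9 r 85.0 Ftan(resist) 10.47 Frad(+ pushes tool out) -1.6 Fz 1.3 z 0.2336 t 20.4 w 0.0189
-0.00 -0.76 0.02 0.00 -0.00 -0.00 1.00; 0.00 -1.05 -0.01 0.00 -0.00 -0.00 1.00; 0.01 -1.35 -0.05 0.00 -0.00 -0.00 1.00
```

Request:
move_arm --series "0 -0.6 0.02 0 0 0 1; 0 -0.85 0 0 0 0 1; 0 -0.95 0 0 0 0 1"

```text
t: 20.78
position: [0.6245, -0.0227, 0.2335]
orientation: [0.703, 0.07, 0.705, -0.064]
force: [1.8, 10.3, -0.3]
grip_width: 0.0192
```

Run:
```python
from h import *
crank();show()
```

```text
phi -13.9 -373.9 r 84.9 Ftan(resist) 10.37 Frad(+ pushes tool out) -0.76 Fz -0.3 z 0.2335 t 20.77 w 0.0192
t 20.77 p [ 0.6245 -0.0227  0.2335] psi 79.2 F [ 1.8 10.3 -0.3] T [ 2.56 -0.24  0.03] w 0.0192
```

Request:
move_arm --series "0 -0.5 0 0 0 0 1; 0 -0.85 -0.02 0 0 0 1; 0 -1.1 -0.04 0 0 0 1"

```text
t: 21.15
position: [0.623, -0.0279, 0.2334]
orientation: [0.703, 0.07, 0.705, -0.06]
force: [2.0, 11.2, 0.0]
grip_width: 0.0191
```

Run:
```python
from h import *
crank();show()
```

```text
phi -17.5 -377.5 r 85.0 Ftan(resist) 11.33 Frad(+ pushes tool out) -1.46 Fz 0.0 z 0.2334 t 21.15 w 0.0191
t 21.15 p [ 0.623  -0.0279  0.2334] psi 79.4 F [ 2.  11.2  0. ] T [ 2.82 -0.34  0.  ] w 0.0191
```

Request:
move_arm --series "0 -0.6 -0.03 0 0 0 1; 0 -0.95 -0.05 0 0 0 1"

```text
t: 21.4
position: [0.622, -0.031, 0.2333]
orientation: [0.704, 0.071, 0.705, -0.056]
force: [1.4, 12.2, -0.6]
grip_width: 0.0192
```

Run:
```python
from h import *
crank();show()
```

```text
phi -19.7 -379.7 r 85.0 Ftan(resist) 11.98 Frad(+ pushes tool out) -2.83 Fz -0.6 z 0.2333 t 21.4 w 0.0192
t 21.4 p [ 0.622  -0.031   0.2333] psi 79.7 F [ 1.4 12.2 -0.6] T [ 2.88 -0.34  0.02] w 0.0192
```

12.0 N at 85 mm is 1.02 N m, reached about 0.4 rad past contact. I'll let the spring-back out under control.

Run:
```python
from h import *
wind([-377,-373,-370],0,.085)
```

```text
-0.02 0.40 0.06 0.02 -0.00 -0.02 1.00; -0.02 0.99 0.11 0.02 -0.00 -0.02 1.00; -0.02 1.44 0.11 0.02 -0.00 -0.02 1.00
```

Request:
move_arm --series "0 0.4 0.06 0 0 0 1; -0.02 0.9 0.1 0 0 0 1; -0.02 1.2 0.1 0 0 0 1; -0.02 1.2 0.1 0 0 0 1"

```text
t: 21.9
position: [0.6252, -0.0193, 0.2336]
orientation: [0.704, 0.071, 0.705, -0.056]
force: [0.3, 2.0, 0.1]
grip_width: 0.0188
```

Run:
```python
from h import *
crank();show();wind([-369,-367,-365,-363],0,.085)
```

```text
phi -11.6 -371.6 r 84.9 Ftan(resist) 2.02 Frad(+ pushes tool out) -0.11 Fz 0.1 z 0.2336 t 21.9 w 0.0188
t 21.9 p [ 0.6252 -0.0193  0.2336] psi 79.7 F [0.3 2.  0.1] T [0.13 0.18 0.03] w 0.0188
-0.02 0.38 0.01 0.02 -0.00 -0.02 1.00; -0.02 0.68 -0.00 0.02 -0.00 -0.02 1.00; -0.02 0.97 -0.02 0.02 -0.00 -0.02 1.00; -0.02 1.27 -0.06 0.02 -0.00 -0.02 1.00
```

Request:
move_arm --series "0 0.1 0 0 0 0 0.3; 0 0.2 0 0 0 0 0.2; 0 0.3 0 0 0 0 0.2; 0 0.3 0 0 0 0 0.2; 0 0.3 0 0 0 0 0.2"

```text
t: 22.52
position: [0.6257, -0.0165, 0.2337]
orientation: [0.704, 0.071, 0.705, -0.056]
force: [0.4, 0.7, 1.3]
grip_width: 0.0655
```

Run:
```python
from h import *
crank();show();s,p,r=st()
import cv2
from cell import vision
f=vision.get_image('scene')["frame"][:,:,::-1]
cv2.imwrite("pics/d1.png",cv2.resize(f[215:285,270:350],None,fx=8,fy=8,interpolation=cv2.INTER_CUBIC))
b=vision.get_image('top')["frame"][:,:,::-1]
cv2.imwrite("pics/d1t.png",cv2.resize(b[170:300,240:400],None,fx=4,fy=4,interpolation=cv2.INTER_CUBIC))
for fi in (-372,-367,-362):
    q=C+.085*np.array([np.cos(np.radians(fi)),np.sin(np.radians(fi))]);print(fi,[proj('scene',[*q,.210+h]).round(1) for h in(0,.012,.063)])
```

```text
phi -9.6 -369.6 r 84.9 Ftan(resist) 0.75 Frad(+ pushes tool out) 0.27 Fz 1.3 z 0.2337 t 22.52 w 0.0655
t 22.52 p [ 0.6257 -0.0165  0.2337] psi 79.7 F [0.4 0.7 1.3] T [0.02 0.03 0.02] w 0.0655
-372 [array([306.8, 268.3]), array([306.5, 265.6]), array([305.2, 253.4])]
-367 [array([310.3, 269.5]), array([310.1, 266.8]), array([309. , 254.6])]
-362 [array([314. , 270.4]), array([313.8, 267.7]), array([312.9, 255.6])]
```

View pics/d1.png

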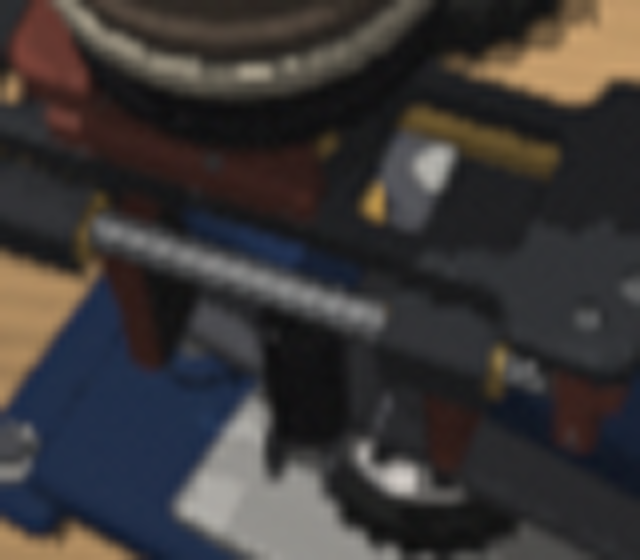

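View pics/d1t.png

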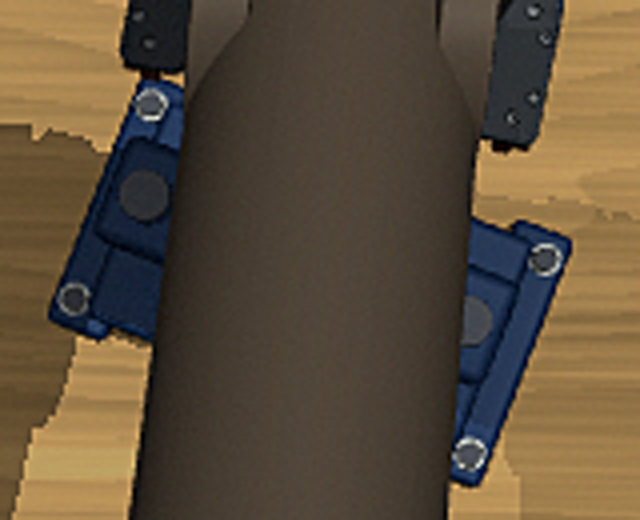

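The handle stayed where it was released, at φ ≈ −11.6°, with its foot at scene (308,269). The jaws are already across the arm, so I'll regrip lightly and fold inward along an arc.

Request:
move_arm --series "0 -0.3 0 -0.02 0 0 0.5; 0 -0.3 0 0 0 0 0.8; 0 -0.3 0 0 0 0 1; 0 -0.3 0 0 0 0 1; 0 -0.3 0 0 0 0 1" --grip_force 22

```text
t: 23.25
position: [0.6252, -0.0193, 0.2336]
orientation: [0.704, 0.071, 0.705, -0.056]
force: [1.2, 2.3, 1.0]
grip_width: 0.0239
```

Run:
```python
from h import *
crank();show()
```

```text
phi -11.5 -371.5 r 84.9 Ftan(resist) 2.48 Frad(+ pushes tool out) 0.68 Fz 1.0 z 0.2336 t 23.25 w 0.0239
t 23.25 p [ 0.6252 -0.0193  0.2336] psi 79.7 F [1.2 2.3 1. ] T [ 0.64 -0.18  0.04] w 0.0239
```

Request:
move_arm --series "0 0.1 0 0 0 0 1; 0 0.1 0 0 0 0 1"

```text
t: 23.5
position: [0.6256, -0.0177, 0.2338]
orientation: [0.704, 0.071, 0.705, -0.056]
force: [0.7, 2.0, 1.0]
grip_width: 0.02
```

Run:
```python
from h import *
crank();show()
```

```text
phi -10.4 -370.4 r 85.0 Ftan(resist) 2.15 Frad(+ pushes tool out) 0.36 Fz 1.0 z 0.2338 t 23.5 w 0.02
t 23.5 p [ 0.6256 -0.0177  0.2338] psi 79.7 F [0.7 2.  1. ] T [ 0.34 -0.1  -0.03] w 0.02
```

Request:
move_arm --series "0.06 0.05 -0.69 0 0 0 1; 0.24 0.05 -1.37 0 0 0 1; 0.54 0.05 -2 0 0 0 1; 0.94 0.05 -2.57 0 0 0 1; 1.2 0.05 -2.85 0 0 0 1"

```text
t: 24.12
position: [0.5991, -0.0121, 0.2248]
orientation: [0.706, 0.071, 0.703, -0.055]
force: [-2.9, 1.8, 16.7]
grip_width: 0.0195
```

```bash
cat > l2.py <<'E'
import sys,cv2
from h import *
from cell import vision
crank();show()
f=vision.get_image('scene')["frame"][:,:,::-1]
cv2.imwrite(f"pics/{sys.argv[1]}.png",cv2.resize(f[205:285,275:365],None,fx=7,fy=7,interpolation=cv2.INTER_CUBIC))
E
python3 l2.py d2
```

```text
phi -9.7 -369.7 r 57.9 Ftan(resist) 1.25 Frad(+ pushes tool out) -3.17 Fz 16.7 z 0.2248 t 24.12 w 0.0195
t 24.12 p [ 0.5991 -0.0121  0.2248] psi 79.7 F [-2.9  1.8 16.7] T [0.18 0.35 0.02] w 0.0195
```

View pics/d2.png

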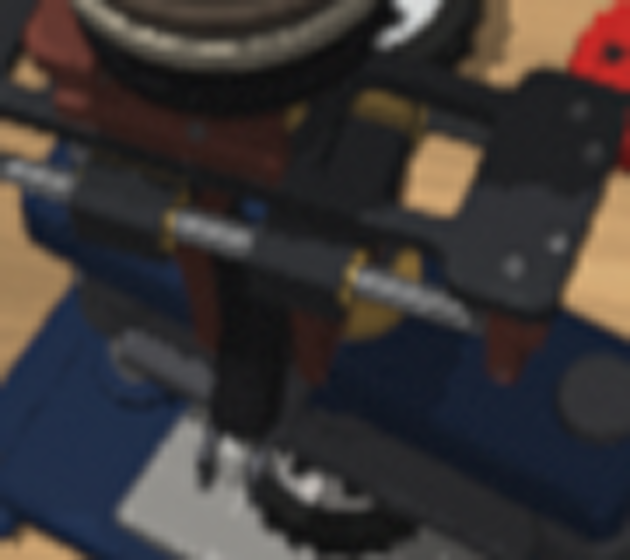

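Request:
move_arm --series "0.1 0 -0.4 0 0 0 1; 0.3 0 -0.8 0 0 0 1; 0.7 0 -1.1 0 0 0 1"

```text
t: 24.55
position: [0.5879, -0.0099, 0.2184]
orientation: [0.706, 0.072, 0.703, -0.055]
force: [-3.9, 2.1, 10.6]
grip_width: 0.0194
```

```bash
python3 l2.py d3
```

```text
phi -9.4 -369.4 r 46.5 Ftan(resist) 1.44 Frad(+ pushes tool out) -4.16 Fz 10.6 z 0.2184 t 24.55 w 0.0194
t 24.55 p [ 0.5879 -0.0099  0.2184] psi 79.7 F [-3.9  2.1 10.6] T [0.29 0.52 0.04] w 0.0194
```

View pics/d3.png

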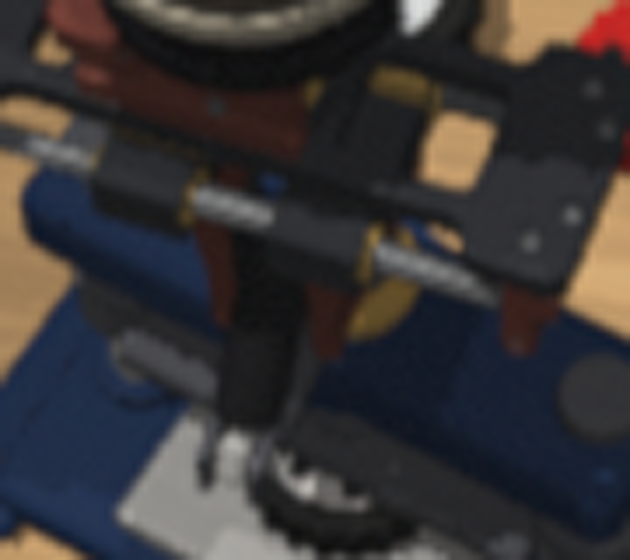

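Request:
move_arm --series "0.5 0 -0.25 0 0 0 1; 1 0 -0.45 0 0 0 1; 1.5 0 -0.55 0 0 0 1; 1.9 0 -0.6 0 0 0 1"

```text
t: 25.1
position: [0.5787, -0.008, 0.1992]
orientation: [0.704, 0.072, 0.705, -0.055]
force: [-10.6, 1.1, 11.2]
grip_width: 0.0196
```

```bash
python3 l2.py d4
```

```text
phi -8.9 -368.9 r 37.2 Ftan(resist) -0.55 Frad(+ pushes tool out) -10.61 Fz 11.2 z 0.1992 t 25.1 w 0.0196
t 25.1 p [ 0.5787 -0.008   0.1992] psi 79.7 F [-10.6   1.1  11.2] T [0.4  1.92 0.06] w 0.0196
```

View pics/d4.png

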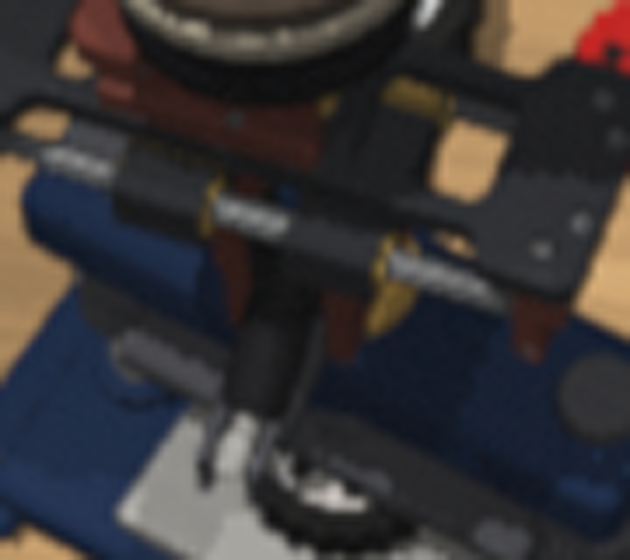

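Request:
move_arm --series "0.3 0 0.1 0 0 0 1; 0.6 0 0.2 0 0 0 1; 0.8 0 0.2 0 0 0 1"

```text
t: 25.52
position: [0.5774, -0.0078, 0.1904]
orientation: [0.701, 0.072, 0.707, -0.055]
force: [-11.0, 2.1, 9.5]
grip_width: 0.0194
```

```bash
python3 l2.py d5
```

```text
phi -8.9 -368.9 r 35.9 Ftan(resist) 0.34 Frad(+ pushes tool out) -11.17 Fz 9.5 z 0.1904 t 25.52 w 0.0194
t 25.52 p [ 0.5774 -0.0078  0.1904] psi 79.7 F [-11.    2.1   9.5] T [ 0.46  1.93 -0.01] w 0.0194
```

View pics/d5.png

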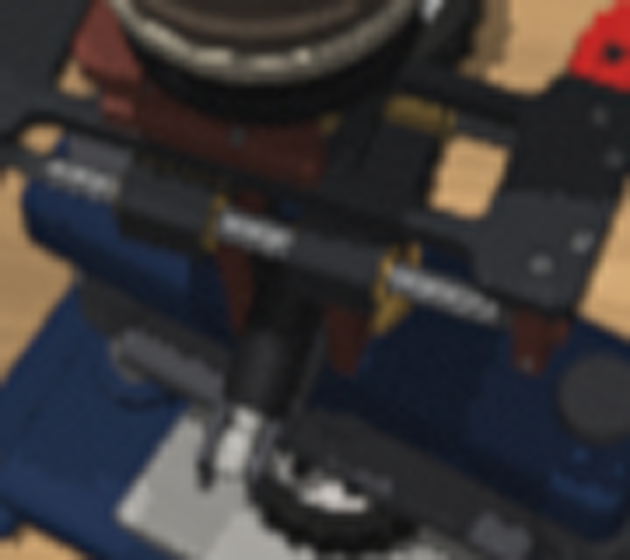

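The handle looks nearly flat. I'll open, lift clear and check.

Request:
move_arm --series "0 0 0 0 0 0 0.5; 0 0 0 0 0 0 0.4; 0 0 0 0 0 0 0.4; -2 0 0 0 0 0 0.4; -6 0 0 0 0 0 0.4"

```text
t: 26.2
position: [0.5768, -0.0094, 0.2492]
orientation: [0.7, 0.071, 0.708, -0.055]
force: [1.1, -0.1, -0.1]
grip_width: 0.0526
```

```bash
python3 l2.py d6
```

```text
phi -11.5 -371.5 r 35.5 Ftan(resist) 0.07 Frad(+ pushes tool out) 1.1 Fz -0.1 z 0.2492 t 26.2 w 0.0526
t 26.2 p [ 0.5768 -0.0094  0.2492] psi 79.7 F [ 1.1 -0.1 -0.1] T [-0.02 -0.05  0.  ] w 0.0526
```

View pics/d6.png

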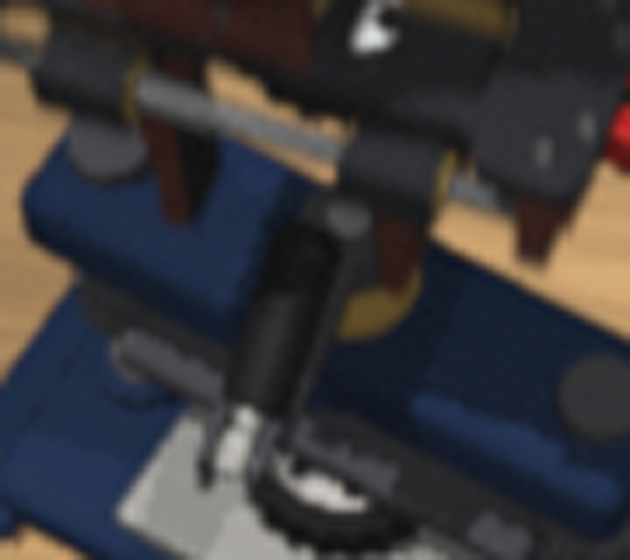

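Run:
```python
from h import *
for ph in(-10,-12):
  u=np.array([np.cos(np.radians(ph)),np.sin(np.radians(ph))]);pv=C+.085*u;zp=.2105
  print(ph,'hub',proj('scene',[*C,zp-.01]),'piv',proj('scene',[*pv,zp]))
  for th in(0,5,10,20,30):
    t=np.radians(th);print(th,proj('scene',[*(pv-u*.066*np.cos(t)),zp+.066*np.sin(t)]).round(1))
```

```text
-10 hub [323.8547934  235.32136392] piv [308.16232816 268.72830673]
0 [320.4 240.6]
5 [320.3 239.3]
10 [320.1 238.3]
20 [319.4 236.7]
30 [318.4 236.2]
-12 hub [323.8547934  235.32136392] piv [306.7460179  268.22204874]
0 [320.1 240.5]
5 [320.  239.2]
10 [319.8 238.1]
20 [319.  236.6]
30 [317.9 236. ]
```

I can't tell 0° from 15° in this view. To be sure, I'll press the sleeve down gently with closed fingertips until it stops.

Request:
move_arm --series "-1 0 0 0 0 0 1; -1 0.05 0 0 0 0 1; -1 0.05 0 0 0 0 1; -1 0.05 0 0 0 0 1; -1 0.05 0 0 0 0 1"

```text
t: 26.88
position: [0.5795, -0.0096, 0.2652]
orientation: [0.703, 0.072, 0.705, -0.055]
force: [-0.1, 0.1, 0.4]
grip_width: 0.0061
```

Request:
move_arm --series "0.8 0 0 0 0 0 1; 1.5 0 0 0 0 0 1; 2 0 0 0 0 0 1; 2.5 0 0 0 0 0 1"

```text
t: 27.38
position: [0.5794, -0.009, 0.2397]
orientation: [0.703, 0.072, 0.706, -0.055]
force: [-0.5, 0.6, 0.9]
grip_width: 0.0004
```

```bash
python3 l2.py d7
```

```text
phi -10.1 -370.1 r 38.0 Ftan(resist) 0.55 Frad(+ pushes tool out) -0.59 Fz 0.9 z 0.2397 t 27.38 w 0.0004
t 27.38 p [ 0.5794 -0.009   0.2397] psi 79.7 F [-0.5  0.6  0.9] T [-0.04 -0.04  0.05] w 0.0004
```

Request:
move_arm --series "0.4 0 0 0 0 0 1; 0.8 0 0 0 0 0 1; 1.2 0 0 0 0 0 1"

```text
t: 27.8
position: [0.5793, -0.0086, 0.227]
orientation: [0.703, 0.072, 0.706, -0.055]
force: [-0.5, -0.2, 0.8]
grip_width: 0.0004
```

Request:
move_arm --series "0.3 0 0 0 0 0 1; 0.5 0 0 0 0 0 1; 0.7 0 0 0 0 0 1"

```text
t: 28.18
position: [0.5793, -0.0085, 0.2199]
orientation: [0.703, 0.072, 0.706, -0.055]
force: [-1.3, -0.7, 2.0]
grip_width: 0.0002
```

```bash
python3 l2.py d7
```

```text
phi -9.4 -369.4 r 37.8 Ftan(resist) -0.94 Frad(+ pushes tool out) -1.18 Fz 2.0 z 0.2199 t 28.18 w 0.0002
t 28.18 p [ 0.5793 -0.0085  0.2199] psi 79.7 F [-1.3 -0.7  2. ] T [ 0.02  0.2  -0.02] w 0.0002
```

View pics/d7.png

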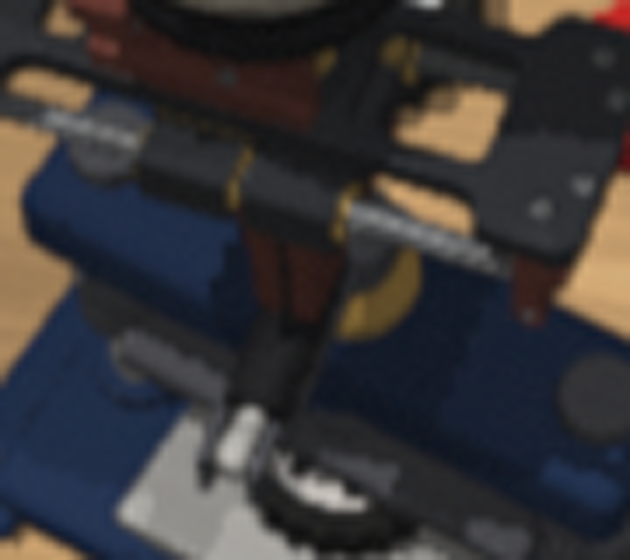

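Request:
move_arm --series "0.2 0 0 0 0 0 1; 0.4 0 0 0 0 0 1; 0.5 0 0 0 0 0 1"

```text
t: 28.6
position: [0.5791, -0.0084, 0.2145]
orientation: [0.703, 0.072, 0.706, -0.055]
force: [-1.0, 0.3, 2.5]
grip_width: 0.0005
```

Request:
move_arm --series "0.2 0 0 0 0 0 1; 0.4 0 0 0 0 0 1; 0.5 0 0 0 0 0 1"

```text
t: 28.98
position: [0.5793, -0.0074, 0.212]
orientation: [0.703, 0.073, 0.705, -0.054]
force: [-9.2, 3.0, 22.2]
grip_width: 0.0003
```

Firm stop at 22 N. I'll lift off and clear away for a look.

Request:
move_arm --series "-3 0 0 0 0 0 1; -8 0 0 0 0 0 1; -11 3 0 0 0 0 0.8; -11 9 0 0 0 0 0.6; -11 15 0 0 0 0 0.6"

```text
t: 29.6
position: [0.6068, 0.1385, 0.3265]
orientation: [0.704, 0.073, 0.705, -0.054]
force: [-0.8, 0.4, -0.1]
grip_width: 0.027
```

Request:
move_arm --series "0 6 0 0 0 0 0.5; 0 12 0 0 0 0 0.5; 0 12 0 0 0 0 0.5; 0 12 0 0 0 0 0.5"

```text
t: 30.1
position: [0.6285, 0.2559, 0.3291]
orientation: [0.704, 0.073, 0.705, -0.055]
force: [0.2, -0.3, 0.2]
grip_width: 0.0438
```

Run:
```python
from h import *
import cv2
from cell import vision
show()
f=vision.get_image('scene')["frame"][:,:,::-1];b=vision.get_image('top')["frame"][:,:,::-1]
cv2.imwrite("pics/e_s.png",f);cv2.imwrite("pics/e_t.png",b)
cv2.imwrite("pics/e1.png",np.hstack([cv2.resize(f[215:295,275:355],None,fx=5,fy=5,interpolation=cv2.INTER_CUBIC),cv2.resize(b[180:260,275:355],None,fx=5,fy=5,interpolation=cv2.INTER_CUBIC)]))
```

```text
t 30.1 p [0.6285 0.2559 0.3291] psi 79.6 F [ 0.2 -0.3  0.2] T [-0.02 -0.03 -0.01] w 0.0438
```

View pics/e1.png

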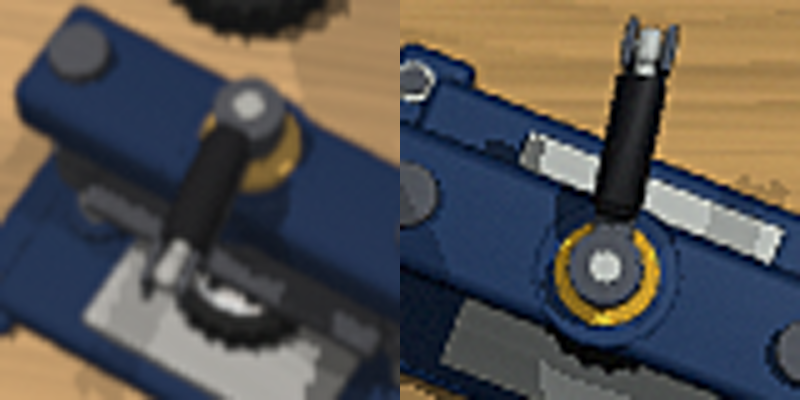

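View pics/e_t.png

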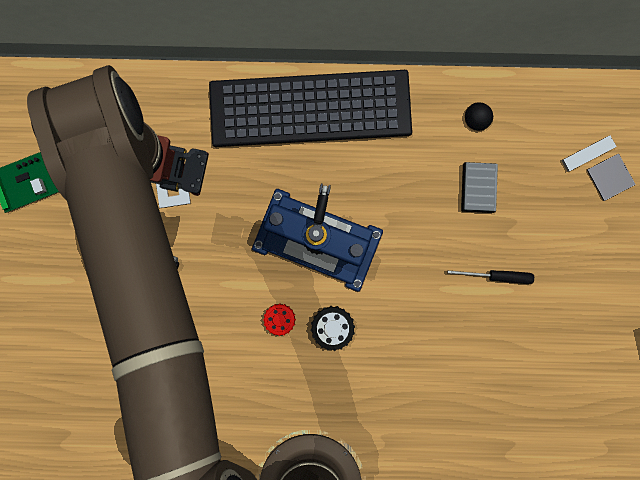

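View pics/e_s.png

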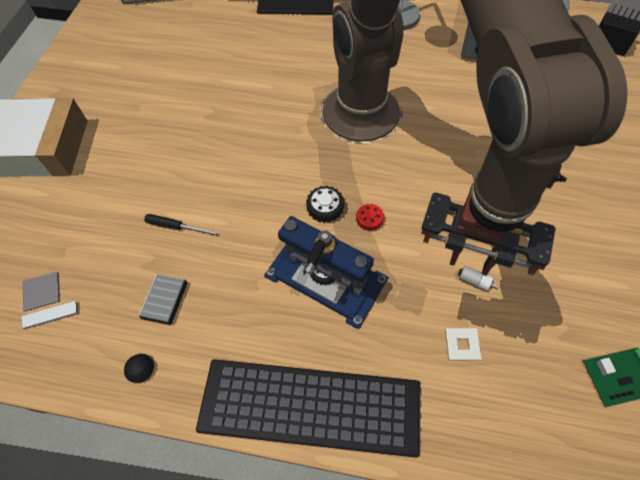

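The sleeve lies flat along the arm: top view pivot at (325,190), hub at (316,233). The wheel, gearmotor, driver, bracket and bit case are unmoved, and the robot is clear of everything. Handing in.

```bash
python3 -c "
from cell import ticket
print(ticket.hand_in())"
```

```text
the job is handed in; nothing more can be done
None
```

The wheel is clamped, the handle is folded flat on the crank arm, and the job is handed in at 30 s of the 72 s allowed.

**What I did**
- I swung the handle up to its stop and wound the crank clockwise about 548° in all. The pad met the wheel at about 525°.
- I tightened to 12.0 N at the handle, about 1.02 N m, roughly 0.4 rad past contact.
- I let the crank back 0.14 rad under control and released it. It stayed there, less than the 0.3 rad of spring-back the task describes.
- I folded the handle in and pressed it down until it stopped firmly at 22 N.

**Last checks**
- The final pictures show the sleeve lying along the arm and the wheel in place. The loose items still in view have not moved. The arm partly hid the gearmotor and bracket from above, but the scene view shows them in place.
- The gripper is clear of everything, with no load on the wrist.
- I could not measure the clamping force directly. From the angle past contact I estimate roughly 360 N at the peak.

**What disagreed or failed**
- **Fingertip position:** the fingertips sat roughly 20 mm or more higher than the given 25 mm nose length implies. My first grip closed just above the sleeve without touching it.
- **Handle slip:** the handle slipped out of the grip once while being raised, at about 66°. I regripped it and took it to the stop.
- **Winding circle:** my first estimate of the circle's centre pushed on the handle sideways with up to about 22 N. I corrected it before the pad made contact.

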